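# Load the washing carrier with plastic blanks and lock its keeper bar with the flange nut

## Robot

A 6-joint arm with a two-finger parallel gripper is mounted at the origin on the work surface. World frame = base frame: x ahead of the robot, y to its left, z up, the work surface at z = 0. Lengths are in m, angles in rad, forces in N, time in s.
With the tool pointing down it reaches from about 0.375 to 0.975 m from the base axis. Payload 3.8 kg.
Tool frame: the origin (TCP) lies at the very end of the fingers, on their centre line; the grasp point (between the pads) lies 19 mm behind it (bot.pinch_z is the distance from the TCP to the grasp point, in m); x points along the fingers, y is the direction in which the jaws open and shut, and the axes are right-handed (so a half turn about x gives the same grasp; the last joint's range is limited). The gripper opens to 85 mm and grips with 20 to 120 N. Pads are 22 mm wide; open, the fingers measure 114 mm over their backs; the gripper's body (76 mm by 85 mm) begins 54 mm behind the grasp point. The pads swing forward as they close: fully open they stand 13 mm farther back than shut.
Start: joints at [-1.277, 0.264, 1.604, -0, 1.274, -0.037], TCP at [0.219, -0.638, 0.231] pointing down, gripper open.
Joint ranges: [-2.63, 2.63], [-0.94, 2.18], [0.31, 2.57], [-1.31, 4.45], [0, 2.66], [-2.55, 2.55]. Speed limits (rad/s): [2.57, 2.57, 3.14, 3.14, 3.14, 3.14].

## Interface

Orientations are given as a rotation vector (axis times angle).
In Python, from workcell import monitor, imaging, finish_job, bot gives the robot as it stands.
- The arm moves only by the tool jog_arm, never from a script. Its argument "rows" is a list of rows, each a list of 7 numbers: the shift along the tool's x, y, z in m, then the turn, a rotation vector about the tool's x, y, z in rad, then the opening in per cent of the stroke, from 0 (shut) to 100 (fully open). A call has 1 to 20 rows; each row is the pose to reach, as a shift and turn from the pose measured when the call began, along the tool's axes at that moment; what a row does not reach only later rows make up. A row lasts 1/10 s, in which the tool goes at most 50 mm and 8.59 degrees, less where a joint would pass 70% of its speed; a pose out of reach is approached as far as the arm can. A call with a gripper value outside its range is refused whole. The fingers move at their own pace and stop on an object; "force" is the grip in N (left out, the last holds). Time passes only in rows, so rows that repeat a pose let the fingers close. It gives the time, the measured TCP pose, the force and the opening at its end, in the units of the state.
- monitor.read_state(): the state, without advancing time (a new reading comes with each control period).
- imaging.read_camera(name): name is "side" or "top" or "wrist"; returns the picture (480x640x3 uint8, blue, green, red); there is no depth.
- imaging.camera_params(name): a dict with "fx", "fy", "cx", "cy" (pixels), "T" (4x4, takes a point from camera to world coordinates); the wrist camera has in their place "T_tool_cam" (4x4, takes a point from camera to tool coordinates, whose origin is the TCP and whose axes are the tool frame's). Camera axes: x right, y down, z forward; pixel columns grow to the right and rows downward; lengths in m; the calibration is good to about 2 mm. A picture is of the moment at which its call begins: read the wrist's pose just before it. camera_params takes no time and is no camera call.
- finish_job(): hands the job in, once; it reports no verdict.
The state is a dict: "time": time; "q": joint angles; "joint_vel": joint speeds; "joint_torque": joint torques, N m; "tool_pos": TCP position; "tcp_rot": TCP orientation; "wrist_force": force on the tool from outside, world axes, zero at the start; "torque": the same for the moment, N m; "width": opening from 0.0 (shut) to 1.0 (fully open).
Only numpy, scipy, OpenCV 4.12 (cv2) and the standard library are available. Lean on these libraries where they do the work, as an engineer would, in place of code of your own. Each camera call takes 0.05 s, during which the arm holds its last target. There are 200 camera calls.

## Task

Get the washing carrier ready for the bath: swing its keeper bar right out to the side, then move every tan blank from the wooden rack into a carrier slot that fits it, the thin 8 mm blanks in narrow slots and the thick 12 mm ones in wide slots (they look alike, so pinch each one and feel its thickness), standing upright and fully down. Then swing the keeper bar home over the blanks until its notch is right round the stud, start the brass flange nut on the stud (backing it off until it drops level onto the thread keeps it from crossing) and run it down until its flange sits on the bar. Do not push the brush, screwdriver, glue pot and strap roll about.

Things in the scene. Friction and masses are not known exactly. Their poses are not given: they have to be found in the camera images.
- carrier: stainless washing carrier, fixed: floor 310 x 104 mm, 8 mm thick, with 24 mm high wire rails. Origin on the bench under its centre. The stud stands at own x = -125 mm (the end nearer the robot), the keeper bar's pivot at x = +125 mm; four slot inserts stand across it between them, 45 mm apart, in changing order.
- stud_tip (a point): top centre of the fixed upright stud, 120 mm above the bench. Its upper 11 mm is a smooth pilot, 18 mm thick with a coned end; below it, from 109 mm above the bench down to the bar, runs a coarse right-hand thread with 7 mm of travel per turn, 23.2 mm over its crests.
- stud_seat (a point): point on the stud's axis 90 mm above the bench, where the nut's origin ends, flange on the home bar. A nut just set on the stud stops 9 to 13 mm above it, often leaning up to 0.33 rad; screwed down like that it can cross. Backed off (anticlockwise from above) it drops level once a turn, about 9 mm above the seat; 1.3 turns clockwise from there.
- keeper (a joint): swing of the keeper bar about its upright pivot, rad: 0 = home at its stop, over the slots, notch round the stud; grows to 1.75 as the free end swings to the carrier's +y (clockwise from above). Stays where left (friction 0.25 N m). Flat steel bar 26 mm wide (52 at the notched end, 285 mm long), 82 to 90 mm above the bench, 5 mm clear of seated blanks.
- keeper_hinge (a point): point on the bar's pivot axis, 90 mm above the bench; the pivot's cap rises 4 mm above that.
- keeper_knob (a point): top centre of the bar's black upright grip pin, 16 mm thick and 32 mm tall (from 90 to 122 mm above the bench), 150 mm from the pivot axis on the line to the notch.
- slot_a: white plastic slot insert on the carrier floor; origin on the slot's centre line, on that floor (8 mm above the bench). The slot runs along own y: 10.5 mm wide (narrow) between two walls 84 mm long, 5 mm thick, round-topped, ending 27 mm above the origin; slot floor 3 mm above the origin; end stops 13 mm above the origin leave 78 mm of length.
- slot_b: white plastic slot insert on the carrier floor; origin on the slot's centre line, on that floor (8 mm above the bench). The slot runs along own y: 15 mm wide (wide) between two walls 84 mm long, 5 mm thick, round-topped, ending 27 mm above the origin; slot floor 3 mm above the origin; end stops 13 mm above the origin leave 78 mm of length.
- slot_c: white plastic slot insert on the carrier floor; origin on the slot's centre line, on that floor (8 mm above the bench). The slot runs along own y: 10.5 mm wide (narrow) between two walls 84 mm long, 5 mm thick, round-topped, ending 27 mm above the origin; slot floor 3 mm above the origin; end stops 13 mm above the origin leave 78 mm of length.
- slot_d: white plastic slot insert on the carrier floor; origin on the slot's centre line, on that floor (8 mm above the bench). The slot runs along own y: 15 mm wide (wide) between two walls 84 mm long, 5 mm thick, round-topped, ending 27 mm above the origin; slot floor 3 mm above the origin; end stops 13 mm above the origin leave 78 mm of length.
- rack: wooden stock rack, fixed, 200 x 90 mm, long side along own x; four 15 mm slots across it, 50 mm apart, slot floors 12 mm above the bench, walls up to 28 mm; the blanks stand in them. Origin on the bench under its centre.
- blank_a: tan plastic plate standing on edge, 70 mm long (own y), 66 mm high (own z), either 8 or 12 mm thick (own x): pinch it to find out. Two dots mark rivet holes near the lower edge. Origin at the middle of its underside. 34 to 50 g. Absent in some starts.
- blank_b: tan plastic plate standing on edge, 70 mm long (own y), 66 mm high (own z), either 8 or 12 mm thick (own x): pinch it to find out. Two dots mark rivet holes near the lower edge. Origin at the middle of its underside. 34 to 50 g. Absent in some starts.
- blank_c: tan plastic plate standing on edge, 70 mm long (own y), 66 mm high (own z), either 8 or 12 mm thick (own x): pinch it to find out. Two dots mark rivet holes near the lower edge. Origin at the middle of its underside. 34 to 50 g. Absent in some starts.
- blank_d: tan plastic plate standing on edge, 70 mm long (own y), 66 mm high (own z), either 8 or 12 mm thick (own x): pinch it to find out. Two dots mark rivet holes near the lower edge. Origin at the middle of its underside. 34 to 50 g. Absent in some starts.
- nut: loose brass hex flange nut, about 140 g, flange down: flange 50 mm across, 6 mm thick; hexagon above it to 27 mm, 36 mm across flats (41.6 corners). Origin at the centre of its underside, z along the bore, own x towards the middle of a flat. Bore 24.2 mm, right-hand thread that runs freely; fingers opened to 39 mm turn it like a loose spanner and let it rise and sink.
- brush: bystander: a flat paint brush lying on the bench, about 0.2 m long; leave it alone
- screwdriver: bystander: a screwdriver lying on the bench, about 0.2 m long; leave it alone
- glue_pot: bystander: a closed cream jar with black cap, 76 mm across, 85 mm high; leave it alone
- tape_roll: bystander: a grey roll of strap, 68 mm across, 22 mm high; leave it alone
Mind the look-alikes: they are no part of the job. There is more than one size of the nut; the one meant has the size given above.

How it is judged:
On the way, in this order (a step that is already met when the one before it is completed fails the run):
1. the keeper bar is swung well clear of the slots (at least 1 rad) (value of joint keeper above 1 rad), for 0.2 s.
2. every blank stands fully down in a slot of its own width, the keeper bar still clear ((horizontal distance between blank_a and slot_a below 0.007 m or horizontal distance between blank_a and slot_c below 0.007 m) and height (world z) of each of blank_a, blank_b, blank_c, blank_d below 0.0145 m and angle between each of blank_a, blank_b, blank_c, blank_d's own z axis and vertical below 0.17 rad and (horizontal distance between blank_b and slot_b below 0.007 m or horizontal distance between blank_b and slot_d below 0.007 m) and (horizontal distance between blank_c and slot_b below 0.007 m or horizontal distance between blank_c and slot_d below 0.007 m) and (horizontal distance between blank_d and slot_a below 0.007 m or horizontal distance between blank_d and slot_c below 0.007 m) and value of joint keeper above 0.5 rad), for 0.2 s.
3. the keeper bar is home, its notch round the stud (value of joint keeper below 0.04 rad), for 0.2 s.
4. the nut has caught: level on the stud, 3 to 10.8 mm above its seat (horizontal distance between nut and stud_tip below 0.004 m and angle between nut's own z axis and vertical below 0.12 rad and height (world z) of nut between 0.093 and 0.1008 m), for 0.2 s.
5. the nut has been run down the thread onto the bar (horizontal distance between nut and stud_tip below 0.004 m and angle between nut's own z axis and vertical below 0.12 rad and height (world z) of nut below 0.0915 m and value of joint keeper below 0.04 rad), for 0.2 s.
At the end, for the whole second after the job is handed in: Every blank present stands upright (within 0.17 rad) with its lower edge on the slot floor (within 3.5 mm), centred within 7 mm in a slot of its own width class; the keeper bar is within 0.04 rad of home; the nut is level on the stud, its flange down on the bar within 1.5 mm, at rest (all of step 5 and (horizontal distance between blank_a and slot_a below 0.007 m or horizontal distance between blank_a and slot_c below 0.007 m) and height (world z) of each of blank_a, blank_b, blank_c, blank_d below 0.0145 m and angle between each of blank_a, blank_b, blank_c, blank_d's own z axis and vertical below 0.17 rad and (horizontal distance between blank_b and slot_b below 0.007 m or horizontal distance between blank_b and slot_d below 0.007 m) and (horizontal distance between blank_c and slot_b below 0.007 m or horizontal distance between blank_c and slot_d below 0.007 m) and (horizontal distance between blank_d and slot_a below 0.007 m or horizontal distance between blank_d and slot_c below 0.007 m) and linear speed of nut below 0.01 m/s); the robot touches nothing.
It fails at once if a bystander is pushed more than 30 mm (distance of any of brush, screwdriver, glue_pot, tape_roll from where it was at the start of the episode above 0.03 m).
Of blank_a, blank_b, blank_c, blank_d only 2 to 4 are there at a start; the rules pass over those that are not, and their reading is None.
At some moment in a run one of nut may be knocked a few centimetres aside while the robot is not near it.
It also fails if it takes over 210 s, if anything falls off the work surface, if the arm or the gripper's body presses on something with over 40 N, if the wrist force passes 120 N, or if a joint passes its speed limit or range.

## Working session

There is one attempt and no reset: what is moved stays moved. The work goes in short steps, Python scripts to look and compute and a tool call to move; the robot and the scene stay as the last step left them, time stands still between calls to the robot, and variables do not carry over. Pictures are saved under pics/ and viewed, about 12 in all and at most 16, crops included, and the job is handed in when it is done.

Besides the shell and the picture viewer there is one more tool, called after "Call:" as a command line: name --pt "numbers of a row" for each row, then --argument value for the rest. jog_arm: Moves the arm, as the interface text tells. Its arguments: {"type":"object","properties":{"rows":{"type":"array","items":{"type":"array","items":{"type":"number"}}},"force":{"type":"number"}},"required":["rows"]}

```bash
ls; mkdir -p pics
cat > h.py <<'E'
import numpy as np, cv2
from scipy.spatial.transform import Rotation as R
from workcell import monitor, imaging, finish_job, bot
def st():
    s=monitor.read_state(); return s
def cam(name):
    s=monitor.read_state(); im=imaging.read_camera(name); p=imaging.camera_params(name)
    if 'T' in p: T=np.array(p['T'])
    else:
        W=np.eye(4); W[:3,:3]=R.from_rotvec(s['tcp_rot']).as_matrix(); W[:3,3]=s['tool_pos']
        T=W@np.array(p['T_tool_cam'])
    return im,p,T
def ray(px,p,T,z):
    d=T[:3,:3]@np.array([(px[0]-p['cx'])/p['fx'],(px[1]-p['cy'])/p['fy'],1]); o=T[:3,3]
    return o+d*(z-o[2])/d[2]
def proj(X,p,T):
    c=np.linalg.inv(T)@np.r_[X,1]; return np.array([p['fx']*c[0]/c[2]+p['cx'],p['fy']*c[1]/c[2]+p['cy']])
def rel(pos,rotv=None):
    "shift and turn in tool axes from the present pose to a world pose"
    s=monitor.read_state(); Rm=R.from_rotvec(s['tcp_rot'])
    d=Rm.inv().apply(np.array(pos)-s['tool_pos'])
    t=(Rm.inv()*R.from_rotvec(rotv)).as_rotvec() if rotv is not None else np.zeros(3)
    return np.round(d,4),np.round(t,4)
E
python3 - <<'E'
from h import *
s=st(); print(s); print(R.from_rotvec(s['tcp_rot']).as_matrix().round(3)); print(bot.pinch_z)
for n in('top','side'):
    im,p,T=cam(n); cv2.imwrite(f'pics/{n}0.png',im); print(n,p['fx'],p['cx'],p['cy'],T.round(3).tolist())
print(imaging.camera_params('wrist'))
E
```

```text
pics
{'time': 0.0, 'q': array([-1.27690248e+00,  2.64756710e-01,  1.60538914e+00, -1.28152869e-06,
        1.27371550e+00, -3.69098997e-02]), 'joint_vel': array([-0.00030363,  0.00139114, -0.00056037, -0.00083557, -0.00090043,
        0.00111897]), 'joint_torque': array([-1.02464226e-03, -5.15116310e+01, -3.67314506e+01, -3.27222215e-04,
        1.28138563e-02,  1.65320233e-05]), 'tool_pos': array([ 0.21901803, -0.63769271,  0.22995147]), 'tcp_rot': array([ 2.04287096,  0.3433912 , -2.04347566]), 'wrist_force': array([-0.25074502,  0.17293586, -0.24677826]), 'torque': array([-0.00281874,  0.04446755,  0.0152514 ]), 'width': 0.9994181279521}
[[-0.001  0.325 -0.946]
 [ 0.002 -0.946 -0.325]
 [-1.    -0.002 -0.   ]]
0.0187
top 475.0732582085571 321.255553460274 232.5052855107676 [[0.03, -0.993, 0.115, 0.396], [-1.0, -0.031, -0.005, 0.01], [0.009, -0.115, -0.993, 1.19], [0.0, 0.0, 0.0, 1.0]]
side 501.8715461347888 316.38618565684453 243.67326171355555 [[-0.928, -0.264, 0.264, 0.272], [-0.373, 0.689, -0.621, 0.66], [-0.018, -0.675, -0.738, 0.871], [0.0, 0.0, 0.0, 1.0]]
{'fx': 389.8902638521095, 'fy': 389.8902638521095, 'cx': 323.67739041165964, 'cy': 244.5246714903351, 'T_tool_cam': array([[ 1.68195453e-03, -2.67125786e-01,  9.63660202e-01,
        -1.42919620e-01],
       [ 9.99998444e-01, -6.41049716e-05, -1.76314846e-03,
         5.05153493e-05],
       [ 5.32757830e-04,  9.63661668e-01,  2.67125263e-01,
        -6.78781611e-02],
       [ 0.00000000e+00,  0.00000000e+00,  0.00000000e+00,
         1.00000000e+00]])}
```

View pics/top0.png

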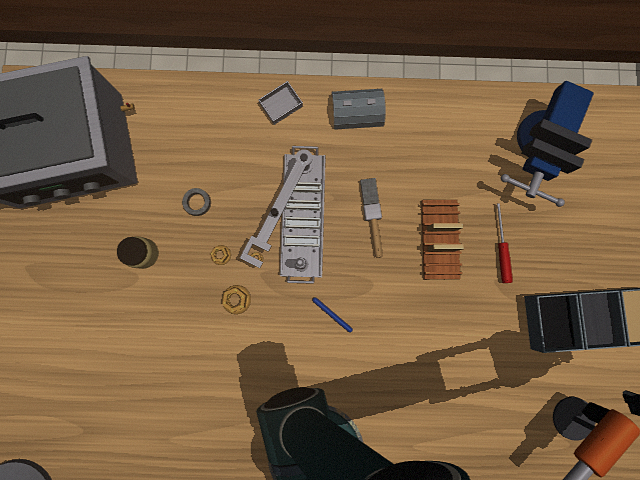

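View pics/side0.png

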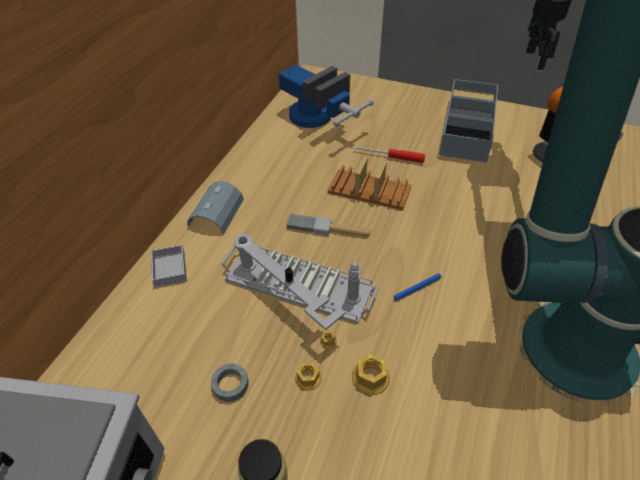

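Top: carrier about (302,215), with the bar swung partly out over its left side. There are two blanks in the rack at (447,226) and (447,246), and nuts at (220,254), (235,299) and (256,257). Next I measure them.

Run:
```python
from h import *
im=cv2.imread('pics/top0.png'); p=imaging.camera_params('top'); T=np.array(p['T'])
a=cv2.resize(im[140:320,190:330],None,fx=4,fy=4,interpolation=cv2.INTER_CUBIC)[:, :]
b=cv2.resize(im[190:290,410:475],None,fx=4,fy=4,interpolation=cv2.INTER_CUBIC)
c=np.zeros((600,800,3),np.uint8); a=cv2.resize(a,(466,600)); c[:,:466]=a; c[:400,480:740]=b
cv2.imwrite('pics/crop1.png',c)
hsv=cv2.cvtColor(im,cv2.COLOR_BGR2HSV)
m=cv2.inRange(hsv,(18,140,90),(30,255,255)); 
n,l,s_,ce=cv2.connectedComponentsWithStats(m[240:320,190:280])
for i in range(1,n):
    if s_[i,4]>15: print(s_[i],ce[i]+[190,240])
for nm,px,z in [('nutA',(220,254),.02),('nutB',(235,299),.03),('nutC',(256,257),.02),('knob',(274,212),.12),('hinge',(305,157),.09),('stud',(301,263),.12),('rackTL',(421,200),.028),('rackTR',(459,200),.028),('rackBL',(425,279),.028),('rackBR',(462,279),.028),('b1l',(432,225),.078),('b1r',(463,227),.078),('b2l',(432,246),.078),('b2r',(463,246),.078)]:
    print(nm,ray(px,p,T,z).round(3))
```

```text
[ 20   5  17  20 101] [218.24752475 254.71287129]
[36  8  5 13 23] [227.91304348 254.43478261]
[61 12 12  5 20] [255.9  254.15]
[48 46 13 21 51] [245.17647059 294.92156863]
[ 32  49  23  25 205] [233.42926829 301.61463415]
nutA [0.471 0.251 0.02 ]
nutB [0.363 0.207 0.03 ]
nutC [0.466 0.162 0.02 ]
knob [0.564 0.113 0.12 ]
hinge [0.703 0.048 0.09 ]
stud [0.45  0.047 0.12 ]
rackTL [ 0.62  -0.242  0.028]
rackTR [ 0.623 -0.337  0.028]
rackBL [ 0.425 -0.253  0.028]
rackBR [ 0.428 -0.344  0.028]
b1l [ 0.551 -0.258  0.078]
b1r [ 0.549 -0.332  0.078]
b2l [ 0.501 -0.258  0.078]
b2r [ 0.504 -0.331  0.078]
```

View pics/crop1.png

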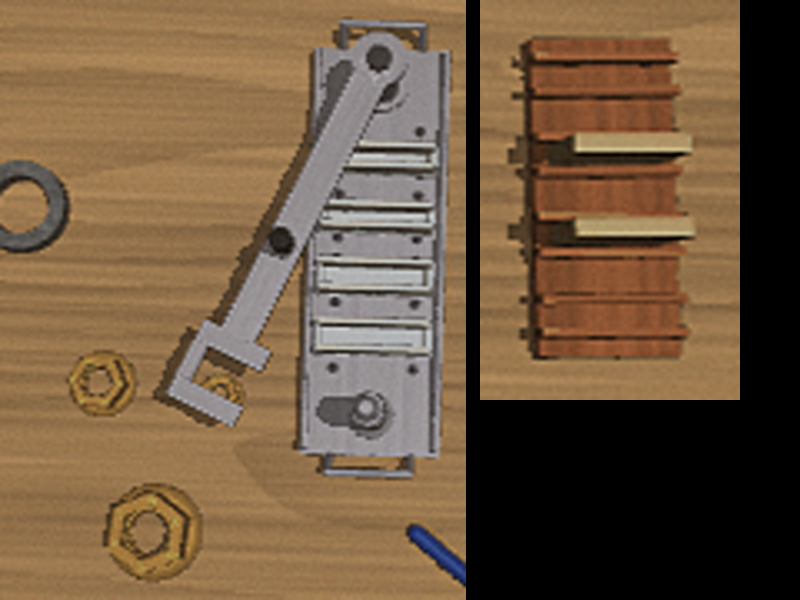

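Flange sizes at 0.406 px/mm: nut A (220,254) is 20 px, about 50 mm, so it's the right one. The others measure about 75 and 33 mm. The keeper stands at about 0.44 rad. I'll move above the carrier and refine with the wrist camera.

```bash
cat >> h.py <<'E'
def down(a):
    "tool pointing down, jaws along world direction a (rad)"
    y=np.array([np.cos(a),np.sin(a),0]); x=np.array([0,0,-1.]); return R.from_matrix(np.c_[x,y,np.cross(x,y)]).as_rotvec()
E
python3 - <<'E'
from h import *
print(rel([.56,.06,.26],down(0)))
E
```

```text
(array([-0.0288, -0.5492, -0.5491]), array([-1.24  , -0.0013,  0.0018]))
```

Call:
jog_arm --pt "-0.029 -0.275 -0.275 -0.62 0 0 100" --pt "-0.029 -0.275 -0.275 -0.62 0 0 100" --pt "-0.029 -0.275 -0.275 -0.62 0 0 100" --pt "-0.029 -0.549 -0.549 -1.24 0 0 100" --pt "-0.029 -0.549 -0.549 -1.24 0 0 100" --pt "-0.029 -0.549 -0.549 -1.24 0 0 100" --pt "-0.029 -0.549 -0.549 -1.24 0 0 100" --pt "-0.029 -0.549 -0.549 -1.24 0 0 100" --pt "-0.029 -0.549 -0.549 -1.24 0 0 100" --pt "-0.029 -0.549 -0.549 -1.24 0 0 100" --pt "-0.029 -0.549 -0.549 -1.24 0 0 100" --pt "-0.029 -0.549 -0.549 -1.24 0 0 100" --pt "-0.029 -0.549 -0.549 -1.24 0 0 100" --pt "-0.029 -0.549 -0.549 -1.24 0 0 100" --pt "-0.029 -0.549 -0.549 -1.24 0 0 100" --pt "-0.029 -0.549 -0.549 -1.24 0 0 100" --pt "-0.029 -0.549 -0.549 -1.24 0 0 100" --pt "-0.029 -0.549 -0.549 -1.24 0 0 100" --pt "-0.029 -0.549 -0.549 -1.24 0 0 100" --pt "-0.029 -0.549 -0.549 -1.24 0 0 100"

```text
time: 2.1
tool_pos: [0.5594, 0.0585, 0.2601]
tcp_rot: [1.211, 1.21, -1.21]
wrist_force: [0.3, 0.3, -0.1]
width: 0.998
```

Run:
```python
from h import *
im,p,T=cam('wrist'); cv2.imwrite('pics/w1.png',im); np.save('w1T.npy',T); s=st(); print(s['time'],s['tool_pos'],s['q'].round(2))
```

```text
2.15 [0.55954428 0.05851801 0.26017603] [0.06 0.03 1.81 0.   1.3  0.06]
```

View pics/w1.png

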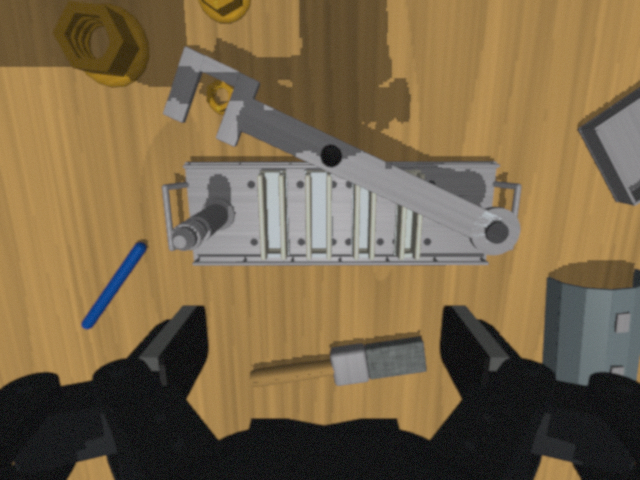

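Wrist view: knob (331,155), pivot cap (497,231), stud tip (182,240). Slots, from the stud end, are at x = 272 and 318 (wide), then 365 and 410 (narrow).

Run:
```python
from h import *
im=cv2.imread('pics/w1.png'); T=np.load('w1T.npy'); p=imaging.camera_params('wrist')
for nm,px,z in [('knob',(331,155),.122),('hinge',(497,231),.094),('stud',(181,241),.12),
 ('baseTL',(189,163),.008),('baseBL',(195,263),.008),('baseTR',(495,163),.008),('baseBR',(487,263),.008)]: print(nm,ray(px,p,T,z).round(4))
g=cv2.cvtColor(im,cv2.COLOR_BGR2GRAY).astype(float)
for v in(225,235,245): # wall tops
    row=g[v-2:v+3,245:440].mean(0); d=np.diff(row); print(v,[(245+i,int(d[i]),ray((245.5+i,v),p,T,.035)[:2].round(4).tolist()) for i in range(len(d)) if abs(d[i])>12])
h,t=rel([.5605,.113,.16]); print(h)
```

```text
knob [0.5646 0.1143 0.122 ]
hinge [0.7003 0.0526 0.094 ]
stud [0.4521 0.0514 0.12  ]
baseTL [0.4253 0.1021 0.008 ]
baseBL [ 0.422  -0.0023  0.008 ]
baseTR [0.7293 0.1015 0.008 ]
baseBR [ 0.7327 -0.0028  0.008 ]
225 [(262, -24, [0.5001, 0.0449]), (263, -34, [0.501, 0.0449]), (264, -30, [0.502, 0.0449]), (266, 34, [0.5039, 0.0449]), (267, 42, [0.5049, 0.0449]), (268, 22, [0.5059, 0.0449]), (283, -27, [0.5204, 0.0449]), (284, -30, [0.5213, 0.0449]), (286, 19, [0.5233, 0.0449]), (288, 13, [0.5252, 0.0448]), (289, 13, [0.5262, 0.0448]), (306, 14, [0.5426, 0.0448]), (308, -14, [0.5445, 0.0448]), (309, -27, [0.5455, 0.0448]), (311, 28, [0.5474, 0.0448]), (312, 19, [0.5484, 0.0448]), (325, -16, [0.5609, 0.0448]), (327, 13, [0.5629, 0.0448]), (330, -15, [0.5658, 0.0448]), (332, 14, [0.5677, 0.0448]), (333, 14, [0.5686, 0.0448]), (350, -12, [0.5851, 0.0447]), (351, -20, [0.586, 0.0447]), (352, -21, [0.587, 0.0447]), (354, 32, [0.5889, 0.0447]), (355, 22, [0.5899, 0.0447]), (366, -25, [0.6005, 0.0447]), (367, -38, [0.6015, 0.0447]), (368, -21, [0.6024, 0.0447]), (369, 22, [0.6034, 0.0447]), (37
[... 2590 characters left out ...]
]), (351, -18, [0.5864, 0.0247]), (353, 25, [0.5883, 0.0247]), (354, 27, [0.5893, 0.0247]), (355, 14, [0.5903, 0.0247]), (365, -16, [0.6001, 0.0247]), (366, -36, [0.601, 0.0247]), (367, -34, [0.602, 0.0247]), (369, 36, [0.604, 0.0247]), (370, 29, [0.605, 0.0247]), (394, -12, [0.6284, 0.0247]), (395, -22, [0.6294, 0.0247]), (396, -17, [0.6304, 0.0247]), (398, 23, [0.6324, 0.0247]), (399, 36, [0.6333, 0.0247]), (400, 29, [0.6343, 0.0246]), (408, -12, [0.6421, 0.0246]), (409, -32, [0.6431, 0.0246]), (410, -41, [0.6441, 0.0246]), (411, -19, [0.6451, 0.0246]), (414, 27, [0.648, 0.0246]), (415, 35, [0.649, 0.0246]), (416, 26, [0.65, 0.0246]), (419, -14, [0.6529, 0.0246])]
[ 0.1003  0.0009 -0.0543]
```

Run:
```python
from h import *
print(rel([.5646,.1143,.097],down(0)))
h=np.array([.7003,.0526]);k=np.array([.5646,.1143])-h; r=np.hypot(*k); a0=np.arctan2(k[1],-k[0]); print(r,a0)
P=lambda a:h+r*np.array([-np.cos(a),np.sin(a)])
for a in (.6,.8,1.0,1.2,1.4,1.55): d=P(a)-P(a0); print(a,P(a).round(3),'tool y,z',d[0].round(4),-d[1].round(4))
```

```text
(array([ 0.1633,  0.0051, -0.0555]), array([-0.0017, -0.0018,  0.0008]))
0.149068373574008 0.4267385302128065
0.6 [0.577 0.137] tool y,z 0.0127 -0.0225
0.8 [0.596 0.16 ] tool y,z 0.0318 -0.0452
1.0 [0.62  0.178] tool y,z 0.0552 -0.0637
1.2 [0.646 0.192] tool y,z 0.0817 -0.0772
1.4 [0.675 0.199] tool y,z 0.1104 -0.0852
1.55 [0.697 0.202] tool y,z 0.1326 -0.0873
```

Call:
jog_arm --pt "0.06 0.005 -0.055 0 0 0 100" --pt "0.1 0.005 -0.055 0 0 0 100" --pt "0.14 0.005 -0.055 0 0 0 100" --pt "0.163 0.005 -0.055 0 0 0 100" --pt "0.163 0.005 -0.055 0 0 0 60" --pt "0.163 0.005 -0.055 0 0 0 20" --pt "0.163 0.005 -0.055 0 0 0 5" --pt "0.163 0.005 -0.055 0 0 0 5" --pt "0.163 0.005 -0.055 0 0 0 5" --pt "0.163 0.005 -0.055 0 0 0 5" --pt "0.163 0.005 -0.055 0 0 0 5" --force 30

```text
time: 3.25
tool_pos: [0.5648, 0.1142, 0.0999]
tcp_rot: [1.213, 1.21, -1.209]
wrist_force: [-4.5, 0.7, 7.8]
width: 0.177
```

Call:
jog_arm --pt "-0.002 0.006 -0.012 0 0 0 5" --pt "-0.002 0.013 -0.0225 0 0 0 5" --pt "-0.002 0.022 -0.034 0 0 0 5" --pt "-0.002 0.032 -0.045 0 0 0 5" --pt "-0.002 0.043 -0.0545 0 0 0 5" --pt "-0.002 0.055 -0.0637 0 0 0 5" --pt "-0.002 0.068 -0.071 0 0 0 5" --pt "-0.002 0.082 -0.077 0 0 0 5" --pt "-0.002 0.096 -0.082 0 0 0 5" --pt "-0.002 0.11 -0.085 0 0 0 5" --pt "-0.002 0.125 -0.087 0 0 0 5" --pt "-0.002 0.1326 -0.087 0 0 0 5" --pt "-0.002 0.1326 -0.087 0 0 0 5"

```text
time: 4.55
tool_pos: [0.6985, 0.2072, 0.1007]
tcp_rot: [1.218, 1.216, -1.205]
wrist_force: [1.5, 13.1, -12.6]
width: 0.172
```

Call:
jog_arm --pt "0 0 0 0 0 0 100" --pt "0 0 0 0 0 0 100" --pt "0 0 0 0 0 0 100" --pt "0 0 0 0 0 0 100" --pt "-0.05 0 0 0 0 0 100" --pt "-0.1 0 0 0 0 0 100" --pt "-0.1 -0.13 0.1 0 0 0 100" --pt "-0.1 -0.13 0.1 0 0 0 100" --pt "-0.1 -0.13 0.1 0 0 0 100" --pt "-0.1 -0.13 0.1 0 0 0 100" --pt "-0.1 -0.13 0.1 0 0 0 100" --pt "-0.1 -0.13 0.1 0 0 0 100"

```text
time: 5.75
tool_pos: [0.5697, 0.1065, 0.2009]
tcp_rot: [1.221, 1.214, -1.203]
wrist_force: [1.6, -0.3, -0.0]
width: 1.005
```

Run:
```python
from h import *
im,p,T=cam('wrist'); np.save('w2T.npy',T); cv2.imwrite('pics/w2full.png',im); s=st(); print(s['time'],s['tool_pos'])
c=cv2.resize(im[100:340,120:440],None,fx=2.5,fy=2.5,interpolation=cv2.INTER_CUBIC); cv2.imwrite('pics/w2.png',c)
```

```text
5.8 [0.57009085 0.10684673 0.2006913 ]
```

View pics/w2full.png

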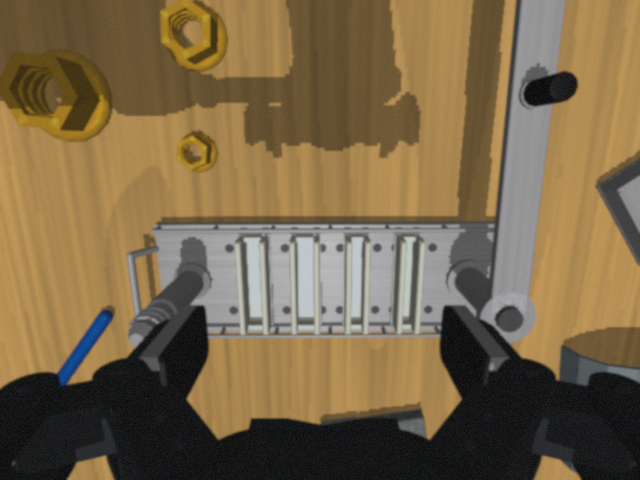

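Keeper now out at about 1.5 rad. Slot walls show as cream lines at about x = 241/264, 294/317, 348/366 and 400/418. I measure these precisely.

Run:
```python
from h import *
from scipy.signal import find_peaks
im=cv2.imread('pics/w2full.png'); T=np.load('w2T.npy'); p=imaging.camera_params('wrist')
lab=cv2.cvtColor(im,cv2.COLOR_BGR2LAB).astype(float)
for v in(245,260,275,290,305,320):
    r=cv2.GaussianBlur(lab[v-3:v+4,220:440,2].mean(0)[None],(1,1),0)[0]
    r=np.convolve(r,np.ones(3)/3,'same'); pk,_=find_peaks(r[2:-2],prominence=1.5); pk+=2
    out=[]
    for i in pk:
        w=r[i-3:i+4]-r[i-3:i+4].min(); u=220+(np.arange(i-3,i+4)*w).sum()/w.sum()+.5; out.append((round(u,1),round(ray((u,v+.5),p,T,.034)[0],4)))
    print(v,round(ray((330,v+.5),p,T,.034)[1],4),out)
for nm,px,z in [('hinge',(511,318),.094),('knob',(564,85),.122),('stud',(136,335),.12),('wallTopEnd',(252,235),.035),('wallBotEnd',(252,333),.035),('4top',(411,235),.035),('4bot',(411,333),.035)]: print(nm,ray(px,p,T,z).round(4))
```

```text
245 0.0899 [(np.float64(238.0), np.float64(0.4998)), (np.float64(262.3), np.float64(0.5198)), (np.float64(292.6), np.float64(0.5448)), (np.float64(316.8), np.float64(0.5647)), (np.float64(348.8), np.float64(0.5911)), (np.float64(367.8), np.float64(0.6068)), (np.float64(403.8), np.float64(0.6364)), (np.float64(421.7), np.float64(0.6512))]
260 0.0769 [(np.float64(240.3), np.float64(0.501)), (np.float64(263.9), np.float64(0.5206)), (np.float64(293.8), np.float64(0.5455)), (np.float64(316.8), np.float64(0.5646)), (np.float64(348.2), np.float64(0.5908)), (np.float64(366.2), np.float64(0.6058)), (np.float64(401.3), np.float64(0.635)), (np.float64(420.3), np.float64(0.6508))]
275 0.0637 [(np.float64(241.0), np.float64(0.5008)), (np.float64(265.0), np.float64(0.521)), (np.float64(294.0), np.float64(0.5453)), (np.float64(316.9), np.float64(0.5646)), (np.float64(348.2), np.float64(0.591)), (np.float64(366.1), np.float64(0.606)), (np.float64(401.1), np.float64(0.6355)), (np.float64(419.2), np.float64(0.6507))]
290 0.0503 [(np.float64(241.8), np.float64(0.5007)), (np.float64(265.2), np.float64(0
[... 439 characters left out ...]
(347.3), np.float64(0.5906)), (np.float64(365.3), np.float64(0.606)), (np.float64(399.3), np.float64(0.6352)), (np.float64(418.1), np.float64(0.6514))]
320 0.0225 [(np.float64(243.2), np.float64(0.5003)), (np.float64(265.9), np.float64(0.5201)), (np.float64(295.0), np.float64(0.5453)), (np.float64(315.5), np.float64(0.5631)), (np.float64(348.1), np.float64(0.5914)), (np.float64(365.2), np.float64(0.6063)), (np.float64(400.7), np.float64(0.6371)), (np.float64(417.0), np.float64(0.6513))]
hinge [0.7013 0.0528 0.094 ]
knob [0.6987 0.2015 0.122 ]
stud [0.4512 0.0545 0.12  ]
wallTopEnd [0.512  0.0992 0.035 ]
wallBotEnd [0.5076 0.0114 0.035 ]
4top [0.6417 0.0988 0.035 ]
4bot [0.6465 0.0108 0.035 ]
```

View pics/w2.png

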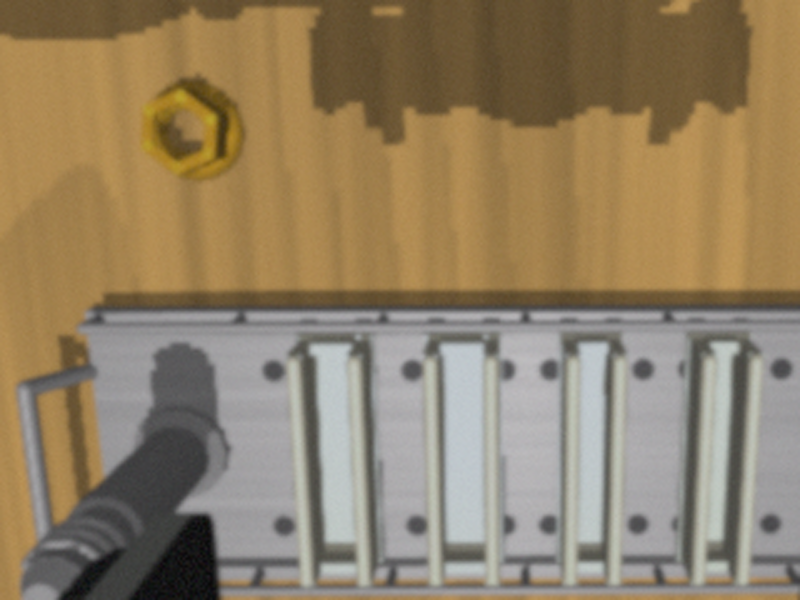

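Slots fit 45 mm spacing: x ≈ .5095, .5545 (wide), .599, .644 (narrow), with y ≈ .053 and yaw ≈ 0. Now the rack.

Run:
```python
from h import *
print(rel([.525,-.27,.21],down(0)))
```

```text
(array([-0.0136, -0.0445,  0.3768]), array([-0.0015, -0.0111, -0.0034]))
```

Call:
jog_arm --pt "-0.014 -0.0445 0.377 0 -0.011 -0.003 100" --pt "-0.014 -0.0445 0.377 0 -0.011 -0.003 100" --pt "-0.014 -0.0445 0.377 0 -0.011 -0.003 100" --pt "-0.014 -0.0445 0.377 0 -0.011 -0.003 100" --pt "-0.014 -0.0445 0.377 0 -0.011 -0.003 100" --pt "-0.014 -0.0445 0.377 0 -0.011 -0.003 100" --pt "-0.014 -0.0445 0.377 0 -0.011 -0.003 100" --pt "-0.014 -0.0445 0.377 0 -0.011 -0.003 100" --pt "-0.014 -0.0445 0.377 0 -0.011 -0.003 100" --pt "-0.014 -0.0445 0.377 0 -0.011 -0.003 100" --pt "-0.014 -0.0445 0.377 0 -0.011 -0.003 60" --pt "-0.014 -0.0445 0.377 0 -0.011 -0.003 50"

```text
time: 7.0
tool_pos: [0.5256, -0.2688, 0.2102]
tcp_rot: [1.209, 1.21, -1.208]
wrist_force: [0.5, 0.3, 0.1]
width: 0.689
```

Run:
```python
from h import *
im,p,T=cam('wrist'); np.save('w3T.npy',T); cv2.imwrite('pics/w3.png',im); s=st(); print(s['time'],s['tool_pos'],s['tcp_rot'])
```

```text
7.05 [ 0.52553791 -0.26883851  0.21026599] [ 1.20924974  1.20945486 -1.20841227]
```

View pics/w3.png

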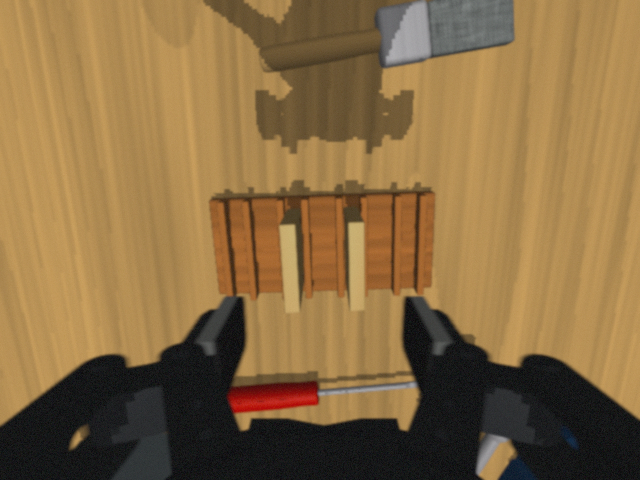

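Blank tops: B1 spans about (281–299, 219–312), B2 about (349–364, 217–310). Both are slightly yawed with the rack.

Run:
```python
from h import *
im=cv2.imread('pics/w3.png'); T=np.load('w3T.npy'); p=imaging.camera_params('wrist')
hsv=cv2.cvtColor(im,cv2.COLOR_BGR2HSV); print(hsv[260,270:310:2].tolist()); 
m=cv2.inRange(hsv,(15,40,150),(35,125,255)); m[:200]=0;m[325:]=0;m[:,:260]=0;m[:,385:]=0
n,l,s_,c=cv2.connectedComponentsWithStats(m)
for i in range(1,n):
    if s_[i,4]<400: continue
    ys,xs=np.where(l==i); (cx,cy),(w,h),a=cv2.minAreaRect(np.c_[xs,ys].astype(np.float32))
    b=cv2.boxPoints(((cx,cy),(w,h),a)); W=np.array([ray(q,p,T,.078)[:2] for q in b])
    e=[np.linalg.norm(W[k]-W[(k+1)%4]) for k in range(4)]; k=int(np.argmax(e)); d=W[(k+1)%4]-W[k]; d*=np.sign(d[1])
    print(s_[i],'centre',W.mean(0).round(4),'edges',np.round(e[:2],4),'yaw of long from +y',np.arctan2(-d[0],d[1]).round(4))
print([ray(q,p,T,.028)[:2].round(4).tolist() for q in((211,199),(433,193),(219,294),(432,288))])
```

```text
[[14, 179, 170], [14, 177, 170], [13, 181, 168], [14, 175, 168], [13, 179, 162], [14, 156, 155], [20, 120, 187], [20, 114, 202], [21, 119, 200], [20, 114, 201], [21, 113, 200], [21, 113, 199], [22, 108, 200], [21, 118, 168], [20, 123, 85], [20, 135, 70], [17, 134, 80], [14, 174, 139], [14, 176, 168], [14, 179, 168]]
[ 348  222   17   89 1285] centre [ 0.5498 -0.2945] edges [0.0108 0.069 ] yaw of long from +y 0.0397
[ 280  225   20   88 1302] centre [ 0.5002 -0.2964] edges [0.011  0.0689] yaw of long from +y 0.0241
[[0.4313, -0.2511], [0.6169, -0.246], [0.4319, -0.3366], [0.6223, -0.3308]]
```

Run:
```python
from h import *
print(rel([.5498,-.2945,.043],down(.03)))
```

```text
(array([0.1673, 0.0242, 0.0257]), array([-0.0295, -0.0004, -0.0003]))
```

Call:
jog_arm --pt "0.03 0.024 0.0257 -0.03 0 0 50" --pt "0.07 0.024 0.0257 -0.03 0 0 50" --pt "0.11 0.024 0.0257 -0.03 0 0 50" --pt "0.15 0.024 0.0257 -0.03 0 0 50" --pt "0.167 0.024 0.0257 -0.03 0 0 50" --pt "0.167 0.024 0.0257 -0.03 0 0 40" --pt "0.167 0.024 0.0257 -0.03 0 0 25" --pt "0.167 0.024 0.0257 -0.03 0 0 5" --pt "0.167 0.024 0.0257 -0.03 0 0 2" --pt "0.167 0.024 0.0257 -0.03 0 0 2" --pt "0.167 0.024 0.0257 -0.03 0 0 2" --force 30

```text
time: 8.15
tool_pos: [0.5513, -0.2954, 0.0458]
tcp_rot: [1.187, 1.219, -1.185]
wrist_force: [-0.3, 1.5, 7.2]
width: 0.129
```

Width reads 11 mm (the 16 mm knob read 14.8), so this blank is the thick 12 mm and goes in wide slot 2 at x = .5545.

Run:
```python
from h import *
for z in(.125,.09): print(rel([.5545,.052,z],down(0)))
```

```text
(array([-0.0797,  0.0141, -0.347 ]), array([ 0.0304,  0.0017, -0.0041]))
(array([-0.0447,  0.0139, -0.347 ]), array([ 0.0304,  0.0017, -0.0041]))
```

Call:
jog_arm --pt "-0.03 0 0 0 0 0 2" --pt "-0.08 0 0 0 0 0 2" --pt "-0.08 0.005 -0.05 0.03 0.0017 -0.004 2" --pt "-0.08 0.008 -0.1 0.03 0.0017 -0.004 2" --pt "-0.08 0.01 -0.15 0.03 0.0017 -0.004 2" --pt "-0.08 0.012 -0.2 0.03 0.0017 -0.004 2" --pt "-0.08 0.013 -0.25 0.03 0.0017 -0.004 2" --pt "-0.08 0.014 -0.3 0.03 0.0017 -0.004 2" --pt "-0.08 0.014 -0.347 0.03 0.0017 -0.004 2" --pt "-0.08 0.014 -0.347 0.03 0.0017 -0.004 2" --pt "-0.045 0.014 -0.347 0.03 0.0017 -0.004 2" --pt "-0.045 0.014 -0.347 0.03 0.0017 -0.004 2" --pt "-0.045 0.014 -0.347 0.03 0.0017 -0.004 2" --pt "-0.045 0.014 -0.347 0.03 0.0017 -0.004 2"

```text
time: 9.55
tool_pos: [0.5553, 0.0512, 0.0914]
tcp_rot: [1.21, 1.208, -1.209]
wrist_force: [0.2, -0.6, -0.7]
width: 0.128
```

Run:
```python
from h import *
im,p,T=cam('wrist'); np.save('w4T.npy',T); s=st(); print(s['time'],s['tool_pos'],s['tcp_rot'],s['width'],s['wrist_force'])
im[:2]=im[:2]
cv2.imwrite('pics/w4full.png',im); cv2.imwrite('pics/w4.png',cv2.resize(im[60:420,120:520],(800,720))[:600])
print(rel([.5545,.052,.09],down(0)))
```

```text
9.6 [0.55571568 0.05120444 0.09176816] [ 1.21087242  1.20717148 -1.2081245 ] 0.13756304793589647 [ 0.21428567 -0.357485   -0.09796036]
(array([ 0.0018, -0.0012, -0.0008]), array([-0.0008, -0.    , -0.0023]))
```

View pics/w4full.png

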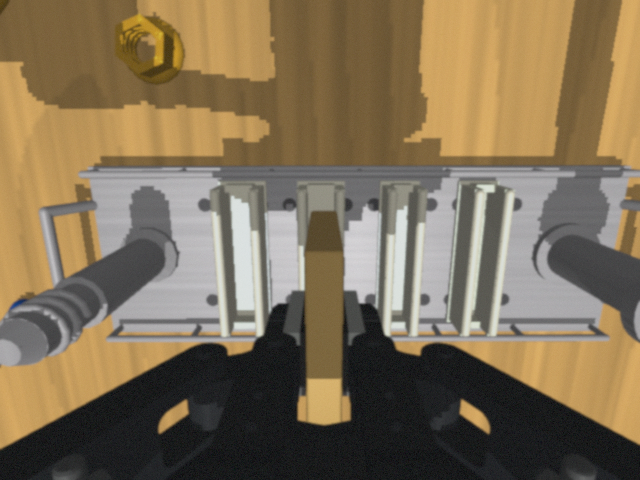

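Held blank's end face runs from its lower edge at (311–338, 212) towards the grip. Slot 2's wall tops are at about x = 302 and 342. Checking alignment numerically.

Run:
```python
from h import *
im=cv2.imread('pics/w4full.png'); T=np.load('w4T.npy'); p=imaging.camera_params('wrist')
lab=cv2.cvtColor(im,cv2.COLOR_BGR2LAB).astype(int)
print(im[200,292:352].max(1).tolist()); print(lab[200,292:352,2].tolist())
print('blank',im[225,300:348].max(1).tolist()); print(lab[225,300:348,2].tolist())
for c in(302,322,342): print(c,ray((c,200),p,T,.035)[0].round(4))
for c in(311,324.5,338): print(c,ray((c,213),p,T,.057).round(4))
for c in(216,258,386,418,470,504): print(c,ray((c,230),p,T,.035).round(4))
```

```text
[61, 70, 83, 95, 104, 115, 126, 137, 140, 143, 143, 140, 131, 118, 106, 110, 133, 143, 145, 145, 146, 145, 146, 145, 144, 145, 147, 147, 147, 145, 146, 147, 147, 148, 147, 150, 144, 147, 148, 147, 147, 137, 114, 110, 119, 128, 133, 143, 144, 140, 137, 128, 103, 76, 64, 58, 59, 63, 73, 92]
[127, 128, 127, 127, 129, 133, 134, 135, 135, 135, 136, 135, 135, 134, 134, 133, 134, 136, 136, 135, 136, 134, 135, 135, 135, 135, 135, 135, 136, 135, 135, 135, 135, 135, 134, 134, 136, 135, 135, 136, 134, 136, 134, 134, 134, 134, 135, 135, 135, 134, 135, 134, 133, 130, 127, 127, 127, 127, 128, 127]
blank [139, 143, 142, 138, 133, 123, 109, 96, 96, 91, 83, 88, 88, 88, 88, 87, 86, 88, 86, 88, 90, 87, 88, 86, 88, 85, 87, 90, 90, 85, 88, 84, 87, 87, 85, 86, 88, 90, 104, 126, 138, 138, 135, 121, 113, 109, 109, 113]
[135, 135, 134, 135, 135, 134, 133, 134, 136, 141, 144, 147, 146, 147, 146, 146, 146, 146, 146, 147, 145, 147, 147, 145, 144, 146, 150, 146, 147, 149, 147, 148, 148, 145, 145, 146, 144, 145, 140, 135, 135, 135, 135, 134, 132, 129, 127, 128]
302 0.5445
322 0.5548
342 0.565
311 [0.5498 0.085  0.057 ]
324.5 [0.556 0.085 0.057]
338 [0.5622 0.085  0.057 ]
216 [0.4991 0.0719 0.035 ]
258 [0.5211 0.0718 0.035 ]
386 [0.5883 0.0717 0.035 ]
418 [0.6051 0.0717 0.035 ]
470 [0.6324 0.0717 0.035 ]
504 [0.6503 0.0716 0.035 ]
```

Blank centre x = .556, slot centre .5545: shift −1.5 mm in x and +2 mm in y, then lower.

Call:
jog_arm --pt "0.005 -0.0015 -0.002 0 0 -0.002 2" --pt "0.02 -0.0015 -0.002 0 0 -0.002 2" --pt "0.028 -0.0015 -0.002 0 0 -0.002 2" --pt "0.034 -0.0015 -0.002 0 0 -0.002 2" --pt "0.04 -0.0015 -0.002 0 0 -0.002 2" --pt "0.045 -0.0015 -0.002 0 0 -0.002 2" --pt "0.047 -0.0015 -0.002 0 0 -0.002 2" --pt "0.047 -0.0015 -0.002 0 0 -0.002 2"

```text
time: 10.4
tool_pos: [0.5545, 0.0533, 0.0449]
tcp_rot: [1.21, 1.209, -1.209]
wrist_force: [-0.8, 0.5, -0.3]
width: 0.135
```

Call:
jog_arm --pt "0 0 0 0 0 0 40" --pt "0 0 0 0 0 0 40" --pt "0 0 0 0 0 0 40" --pt "0 0 0 0 0 0 40" --pt "-0.04 0 0 0 0 0 40" --pt "-0.09 0 0 0 0 0 40" --pt "-0.12 0 0 0 0 0 40" --pt "-0.12 0 0 0 0 0 40"

```text
time: 11.2
tool_pos: [0.5588, 0.0535, 0.1714]
tcp_rot: [1.216, 1.201, -1.201]
wrist_force: [2.0, -0.1, 0.9]
width: 0.399
```

Run:
```python
from h import *
im,p,T=cam('wrist'); np.save('w5T.npy',T); cv2.imwrite('pics/w5.png',im)
print(st()['tool_pos'],st()['time'])
hsv=cv2.cvtColor(im,cv2.COLOR_BGR2HSV); m=cv2.inRange(hsv,(15,80,120),(35,125,255))
n,l,s_,c=cv2.connectedComponentsWithStats(m)
for i in range(1,n):
    if s_[i,4]>500: print(s_[i],c[i])
print(rel([.5005,-.296,.16],down(.03))); print(rel([.5005,-.296,.0435],down(.03)))
```

```text
[0.55683085 0.05338107 0.16835782] 11.25
[434   0 186 295 681] [569.93245228 186.24082232]
[ 280  194   88  105 2007] [315.20827105 248.09915296]
(array([ 0.0078, -0.0561,  0.3494]), array([-0.0307, -0.0003, -0.0071]))
(array([ 0.1243, -0.057 ,  0.3495]), array([-0.0307, -0.0003, -0.0071]))
```

View pics/w5.png

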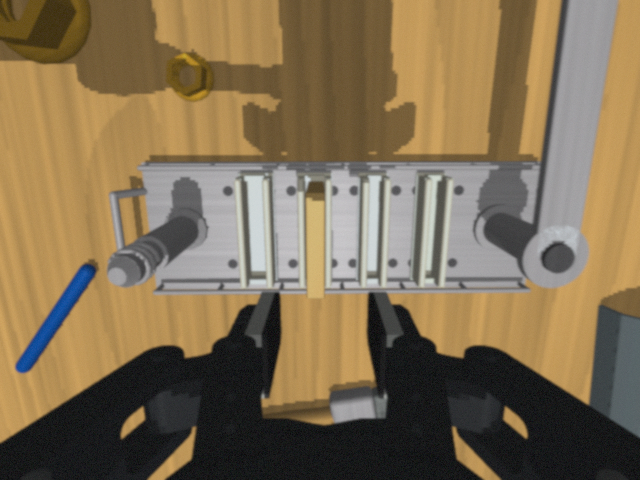

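The first blank stands upright in slot 2, its top at (307–325, 195–297). Second blank next.

Call:
jog_arm --pt "0.008 -0.008 0.05 0 0 -0.007 50" --pt "0.008 -0.016 0.1 -0.03 0 -0.007 50" --pt "0.008 -0.024 0.15 -0.03 0 -0.007 50" --pt "0.008 -0.032 0.2 -0.03 0 -0.007 50" --pt "0.008 -0.04 0.25 -0.03 0 -0.007 50" --pt "0.008 -0.048 0.3 -0.03 0 -0.007 50" --pt "0.008 -0.056 0.349 -0.03 0 -0.007 50" --pt "0.008 -0.056 0.349 -0.03 0 -0.007 50" --pt "0.008 -0.056 0.349 -0.03 0 -0.007 50" --pt "0.05 -0.057 0.349 -0.03 0 -0.007 50" --pt "0.09 -0.057 0.349 -0.03 0 -0.007 50" --pt "0.124 -0.057 0.349 -0.03 0 -0.007 50" --pt "0.124 -0.057 0.349 -0.03 0 -0.007 40" --pt "0.124 -0.057 0.349 -0.03 0 -0.007 25" --pt "0.124 -0.057 0.349 -0.03 0 -0.007 2" --pt "0.124 -0.057 0.349 -0.03 0 -0.007 2" --pt "0.124 -0.057 0.349 -0.03 0 -0.007 2" --pt "0.124 -0.057 0.349 -0.03 0 -0.007 2" --pt "0.124 -0.057 0.349 -0.03 0 -0.007 2"

```text
time: 13.15
tool_pos: [0.5015, -0.2962, 0.0452]
tcp_rot: [1.188, 1.22, -1.187]
wrist_force: [0.4, 0.5, 3.6]
width: 0.134
```

Run:
```python
from h import *
s=st();print(s['width'],s['tool_pos'],s['tcp_rot'])
for x in(.5095,.599,.644):
  for z in(.125,.09): print(x,rel([x,.053,z],down(0)))
```

```text
0.13390694820849433 [ 0.50150094 -0.29618236  0.04517917] [ 1.18807336  1.22023722 -1.18656716]
0.5095 (array([-0.0802,  0.0183, -0.3487]), array([ 0.0291,  0.0011, -0.0024]))
0.5095 (array([-0.0452,  0.0182, -0.3488]), array([ 0.0291,  0.0011, -0.0024]))
0.599 (array([-0.08  ,  0.1078, -0.3461]), array([ 0.0291,  0.0011, -0.0024]))
0.599 (array([-0.045 ,  0.1077, -0.3462]), array([ 0.0291,  0.0011, -0.0024]))
0.644 (array([-0.0799,  0.1528, -0.3448]), array([ 0.0291,  0.0011, -0.0024]))
0.644 (array([-0.0449,  0.1527, -0.3448]), array([ 0.0291,  0.0011, -0.0024]))
```

Reads the same, 11.4 mm, so it's also a 12 mm blank and goes in wide slot 1.

Call:
jog_arm --pt "-0.03 0 0 0 0 0 2" --pt "-0.08 0 0 0 0 0 2" --pt "-0.08 0.005 -0.05 0.029 0.001 -0.002 2" --pt "-0.08 0.008 -0.1 0.029 0.001 -0.002 2" --pt "-0.08 0.01 -0.15 0.029 0.001 -0.002 2" --pt "-0.08 0.012 -0.2 0.029 0.001 -0.002 2" --pt "-0.08 0.014 -0.25 0.029 0.001 -0.002 2" --pt "-0.08 0.016 -0.3 0.029 0.001 -0.002 2" --pt "-0.08 0.0175 -0.348 0.029 0.001 -0.002 2" --pt "-0.08 0.0175 -0.348 0.029 0.001 -0.002 2" --pt "-0.045 0.0175 -0.348 0.029 0.001 -0.002 2" --pt "-0.045 0.0175 -0.348 0.029 0.001 -0.002 2" --pt "-0.045 0.0175 -0.348 0.029 0.001 -0.002 2" --pt "-0.045 0.0175 -0.348 0.029 0.001 -0.002 2" --pt "-0.045 0.0175 -0.348 0.029 0.001 -0.002 2"

```text
time: 14.65
tool_pos: [0.5099, 0.0516, 0.0912]
tcp_rot: [1.211, 1.207, -1.208]
wrist_force: [0.1, -0.2, -0.2]
width: 0.135
```

Run:
```python
from h import *
im,p,T=cam('wrist'); np.save('w6T.npy',T); s=st(); print(s['time'],s['tool_pos'],s['tcp_rot'],s['wrist_force'])
cv2.imwrite('pics/w6.png',im)
print(im[200,280:370].max(1).tolist()); print(im[225,280:370].max(1).tolist());print(rel([.5095,.053,.09],down(0)))
```

```text
14.7 [0.50985125 0.05163759 0.09112194] [ 1.21123656  1.20678846 -1.20812577] [ 0.77394252  0.00446556 -0.37853597]
[69, 64, 60, 65, 65, 76, 89, 102, 110, 115, 115, 118, 117, 115, 118, 114, 115, 116, 126, 137, 144, 147, 150, 147, 143, 135, 125, 117, 126, 141, 152, 153, 150, 151, 151, 154, 153, 155, 156, 153, 157, 154, 154, 155, 154, 153, 155, 154, 153, 156, 153, 157, 153, 149, 129, 113, 117, 128, 137, 145, 148, 149, 149, 141, 132, 120, 114, 116, 117, 119, 118, 118, 116, 118, 117, 118, 116, 116, 119, 117, 115, 106, 94, 83, 69, 70, 63, 62, 64, 68]
[212, 214, 214, 214, 213, 215, 214, 213, 215, 214, 214, 215, 214, 216, 215, 214, 206, 184, 154, 138, 143, 148, 149, 150, 145, 135, 126, 113, 105, 103, 97, 92, 91, 94, 94, 91, 92, 90, 91, 95, 89, 89, 89, 92, 93, 90, 91, 90, 92, 91, 94, 93, 92, 90, 90, 90, 95, 103, 126, 143, 148, 149, 146, 140, 127, 116, 112, 109, 120, 142, 183, 204, 211, 209, 209, 210, 208, 208, 207, 210, 206, 207, 208, 208, 210, 208, 208, 208, 207, 208]
(array([ 0.0011, -0.0004, -0.0014]), array([-0.0011, -0.    , -0.0026]))
```

View pics/w6.png

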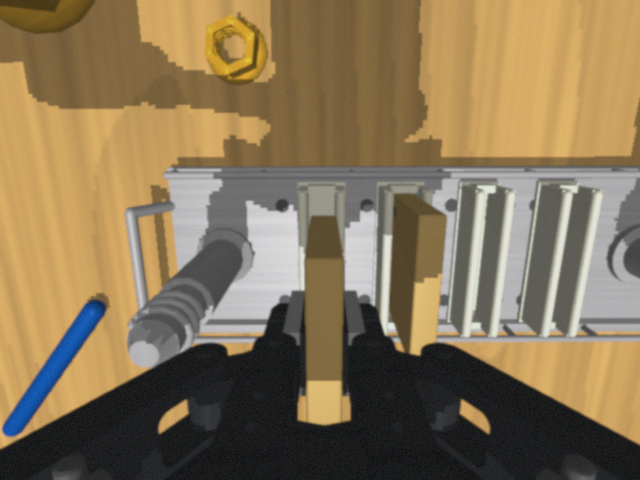

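Same geometry as before: slot walls at 302 and 341, blank 308–337 (row 225). Shift −1.3 mm in x, +1.5 mm in y, then lower.

Call:
jog_arm --pt "0.005 -0.0013 -0.0015 0 0 -0.002 2" --pt "0.02 -0.0013 -0.0015 0 0 -0.002 2" --pt "0.028 -0.0013 -0.0015 0 0 -0.002 2" --pt "0.034 -0.0013 -0.0015 0 0 -0.002 2" --pt "0.04 -0.0013 -0.0015 0 0 -0.002 2" --pt "0.045 -0.0013 -0.0015 0 0 -0.002 2" --pt "0.046 -0.0013 -0.0015 0 0 -0.002 2" --pt "0.046 -0.0013 -0.0015 0 0 -0.002 2"

```text
time: 15.5
tool_pos: [0.5099, 0.0532, 0.0456]
tcp_rot: [1.211, 1.207, -1.208]
wrist_force: [2.9, -1.1, -0.4]
width: 0.132
```

Call:
jog_arm --pt "0 0 0 0 0 0 28" --pt "0 0 0 0 0 0 28" --pt "0 0 0 0 0 0 28" --pt "-0.03 0 0 0 0 0 28" --pt "-0.08 0 0 0 0 0 28" --pt "-0.13 0 0 0 0 0 28" --pt "-0.13 0 0 0 0 0 28" --pt "-0.13 0 0 0 0 0 28" --pt "-0.13 0 0 0 0 0 28"

```text
time: 16.4
tool_pos: [0.5078, 0.0531, 0.1741]
tcp_rot: [1.21, 1.209, -1.21]
wrist_force: [-0.0, 0.5, -0.0]
width: 0.28
```

Run:
```python
from h import *
im,p,T=cam('wrist'); np.save('w7T.npy',T); cv2.imwrite('pics/w7.png',im); s=st(); print(s['tool_pos'],s['time'])
im2,p2,T2=cam('side'); np.save
hsv=cv2.cvtColor(im,cv2.COLOR_BGR2HSV)
c=np.zeros((600,800,3),np.uint8); c[:300,:400]=im[100:400,200:600]; c[300:,:]=cv2.resize(im2[220:340,200:440],(600,300)).copy().repeat(1,0) if False else c[300:,:]
a=cv2.resize(im[100:340,220:460],(400,400)); b=cv2.resize(im2[210:340,200:400],(400,260)); c[:]=0; c[:400,:400]=a; c[:260,400:]=b
cv2.imwrite('pics/c7.png',c[:400])
# nut in top view
t,pt,Tt=cam('top'); h=cv2.cvtColor(t,cv2.COLOR_BGR2HSV); m=cv2.inRange(h,(18,140,90),(30,255,255)); m[:235]=0;m[285:]=0;m[:,:195]=0;m[:,245:]=0
m=cv2.morphologyEx(m,cv2.MORPH_CLOSE,np.ones((7,7))); ys,xs=np.where(m); (cx,cy),r=cv2.minEnclosingCircle(np.c_[xs,ys].astype(np.float32)); print('nut',cx,cy,r,ray((cx,cy),pt,Tt,.01)); cv2.imwrite('pics/top7.png',t)
```

```text
[0.50756631 0.05309996 0.17352696] 16.45
nut 219.9705810546875 254.2941131591797 10.054328918457031 [0.47080882 0.2528368  0.01      ]
```

View pics/c7.png

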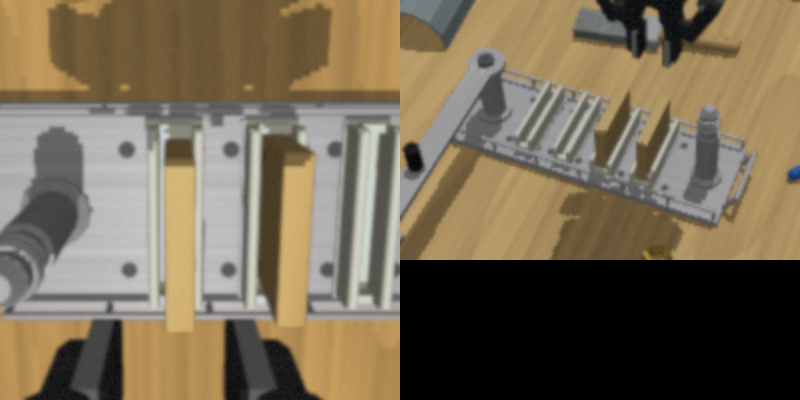

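Both blanks stand upright in the wide slots with their tops level. Now the keeper home.

Run:
```python
from h import *
p=imaging.camera_params('wrist');T=np.load('w7T.npy'); print([ray(q,p,T,.077).round(4)[:2].tolist() for q in((328,198),(328,299))])
print(rel([.6987,.2035,.175],down(0)),rel([.6987,.2035,.1],down(0)))
h=np.array([.7008,.0527]);P=lambda a:h+.15*np.array([-np.cos(a),np.sin(a)])
for a in np.arange(1.45,-.1,-.1): d=P(a)-[.6987,.2035]; print(round(a,2),d[0].round(4),-d[1].round(4))
```

```text
[[0.5106, 0.0845], [0.5107, 0.0171]]
(array([-0.002 ,  0.1908, -0.1506]), array([-0.001 ,  0.0001,  0.0017])) (array([ 0.073 ,  0.1909, -0.1506]), array([-0.001 ,  0.0001,  0.0017]))
1.45 -0.016 0.0019
1.35 -0.0308 0.0044
1.25 -0.0452 0.0085
1.15 -0.0592 0.0139
1.05 -0.0725 0.0207
0.95 -0.0852 0.0288
0.85 -0.0969 0.0381
0.75 -0.1077 0.0486
0.65 -0.1173 0.06
0.55 -0.1258 0.0724
0.45 -0.133 0.0856
0.35 -0.1388 0.0994
0.25 -0.1432 0.1137
0.15 -0.1462 0.1284
0.05 -0.1477 0.1433
-0.05 -0.1477 0.1583
```

Call:
jog_arm --pt "-0.002 0.04 -0.03 0 0 0 100" --pt "-0.002 0.08 -0.06 0 0 0 100" --pt "-0.002 0.12 -0.09 0 0 0 100" --pt "-0.002 0.16 -0.12 0 0 0 100" --pt "-0.002 0.191 -0.1506 0 0 0 100" --pt "-0.002 0.191 -0.1506 0 0 0 100" --pt "-0.002 0.191 -0.1506 0 0 0 100" --pt "0.04 0.191 -0.1506 0 0 0 100" --pt "0.073 0.191 -0.1506 0 0 0 80" --pt "0.073 0.191 -0.1506 0 0 0 40" --pt "0.073 0.191 -0.1506 0 0 0 5" --pt "0.073 0.191 -0.1506 0 0 0 5" --pt "0.073 0.191 -0.1506 0 0 0 5" --pt "0.073 0.191 -0.1506 0 0 0 5" --pt "0.073 0.191 -0.1506 0 0 0 5" --pt "0.073 0.191 -0.1506 0 0 0 5"

```text
time: 18.15
tool_pos: [0.7004, 0.2036, 0.1034]
tcp_rot: [1.211, 1.207, -1.208]
wrist_force: [-0.8, -0.9, 5.9]
width: 0.17
```

Knob gripped at x = .7004. Swing home along the arc.

Call:
jog_arm --pt "0 -0.016 0.002 0 0 0 5" --pt "0 -0.031 0.0044 0 0 0 5" --pt "0 -0.0452 0.0085 0 0 0 5" --pt "0 -0.0592 0.0139 0 0 0 5" --pt "0 -0.0725 0.0207 0 0 0 5" --pt "0 -0.0852 0.0288 0 0 0 5" --pt "0 -0.097 0.0381 0 0 0 5" --pt "0 -0.1077 0.0486 0 0 0 5" --pt "0 -0.1173 0.06 0 0 0 5" --pt "0 -0.1258 0.0724 0 0 0 5" --pt "0 -0.133 0.0856 0 0 0 5" --pt "0 -0.139 0.0994 0 0 0 5" --pt "0 -0.1435 0.1137 0 0 0 5" --pt "0 -0.147 0.1284 0 0 0 5" --pt "0 -0.1485 0.1433 0 0 0 5" --pt "0 -0.1485 0.151 0 0 0 5" --pt "0 -0.1485 0.154 0 0 0 5" --pt "0 -0.1485 0.156 0 0 0 5" --pt "0 -0.1485 0.156 0 0 0 5"

```text
time: 20.05
tool_pos: [0.5508, 0.0464, 0.1034]
tcp_rot: [1.211, 1.208, -1.211]
wrist_force: [-5.1, 2.6, 7.3]
width: 0.171
```

Call:
jog_arm --pt "0 0 0 0 0 0 60" --pt "0 0 0 0 0 0 100" --pt "0 0 0 0 0 0 100" --pt "0 0 0 0 0 0 100" --pt "-0.04 0 0 0 0 0 100" --pt "-0.09 0 0 0 0 0 100" --pt "-0.13 -0.04 -0.01 0 0 0 100" --pt "-0.13 -0.05 -0.03 0 0 0 100" --pt "-0.13 -0.05 -0.03 0 0 0 100"

```text
time: 20.95
tool_pos: [0.5007, 0.0779, 0.2359]
tcp_rot: [1.212, 1.207, -1.206]
wrist_force: [0.0, -1.1, -1.3]
width: 1.003
```

Run:
```python
from h import *
im,p,T=cam('wrist'); np.save('w8T.npy',T); cv2.imwrite('pics/w8.png',im); s=st(); print(s['tool_pos'],s['time'])
```

```text
[0.50090452 0.07706815 0.23447056] 21.0
```

View pics/w8.png

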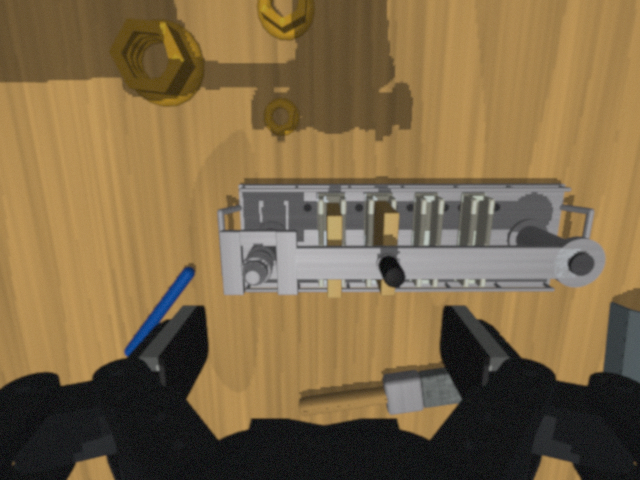

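The bar is home with its notch round the stud: knob top (393,273), pivot cap (580,262), stud tip (252,275). Checking the angle, then locating the nut.

Run:
```python
from h import *
im=cv2.imread('pics/w8.png'); T=np.load('w8T.npy'); p=imaging.camera_params('wrist')
for n,q,z in[('knob',(393,273),.122),('hinge',(580,262),.094),('stud',(252,275),.12)]: print(n,ray(q,p,T,z).round(4))
g=cv2.cvtColor(im,cv2.COLOR_BGR2GRAY).astype(int)
pts=[]
for c in(315,350,450,480,510,535):
    col=g[225:300,c]; d=np.abs(np.diff(col)); 
    b=np.where(col>0)[0]; e=[i+225 for i in range(len(d)) if d[i]>18]; print(c,e)
t=[ray((c,246),p,T,.09)[:2] for c in(315,535)]; print(t)
print('nut goto',rel([.4712,.2500,.16],down(0)))
```

```text
knob [0.5497 0.0543 0.122 ]
hinge [0.6985 0.053  0.094 ]
stud [0.4509 0.0523 0.12  ]
315 [228, 229, 244, 245, 247, 248, 278, 279, 281, 282, 286, 287, 289]
350 [228, 229, 244, 245, 247, 248, 278, 279, 281, 282, 289]
450 [228, 229, 244, 245, 247, 278, 281, 288]
480 [246, 247, 248]
510 [244, 247, 277, 278, 281, 286]
535 [246, 247, 248, 278, 281]
[array([0.49473582, 0.0650328 ]), array([0.66424625, 0.06474766])]
nut goto (array([ 0.0744, -0.0299, -0.1729]), array([ 0.    ,  0.0001, -0.0025]))
```

Bar edge parallel to the carrier, angle ≈ 0 to 0.01 rad, so it's home. Now look at the nut close up.

Call:
jog_arm --pt "0.044 -0.01 -0.05 0 0 0 100" --pt "0.044 -0.02 -0.1 0 0 0 100" --pt "0.044 -0.03 -0.138 0 0 0 100" --pt "0.044 -0.03 -0.138 0 0 0 100" --pt "0.044 -0.03 -0.138 0 0 0 100" --pt "0.044 -0.03 -0.138 0 0 0 100"

```text
time: 21.6
tool_pos: [0.4713, 0.2141, 0.1896]
tcp_rot: [1.209, 1.207, -1.209]
wrist_force: [0.1, -0.7, 0.7]
width: 1.004
```

Run:
```python
from h import *
im,p,T=cam('wrist'); np.save('w9T.npy',T); cv2.imwrite('pics/w9full.png',im); s=st(); print(s['tool_pos'],s['time'])
u,v=map(int,proj(np.array([.471,.2515,.02]),p,T)); print(u,v)
h=cv2.cvtColor(im,cv2.COLOR_BGR2HSV); m=cv2.inRange(h,(18,140,60),(30,255,255)); k=np.zeros_like(m); k[v-65:v+65,u-65:u+65]=m[v-65:v+65,u-65:u+65]
k=cv2.morphologyEx(k,cv2.MORPH_CLOSE,np.ones((9,9))); ys,xs=np.where(k); print(xs.min(),xs.max(),ys.min(),ys.max()); (cx,cy),r=cv2.minEnclosingCircle(np.c_[xs,ys].astype(np.float32)); print(cx,cy,r,ray((cx,cy),p,T,.006), r*2*(T[2,3]-.01)/p['fx'])
y0,x0=max(v-75,0),u-75; cv2.imwrite('pics/w9.png',cv2.resize(im[y0:y0+150,x0:x0+150],(600,600),interpolation=cv2.INTER_CUBIC)); print(x0,y0)
```

```text
[0.47151716 0.21374188 0.18992115] 21.65
322 176
257 386 111 240
321.5 174.5 88.3997573852539 [0.46990447 0.25164612 0.006     ] 0.1462232335499772
247 101
```

View pics/w9.png

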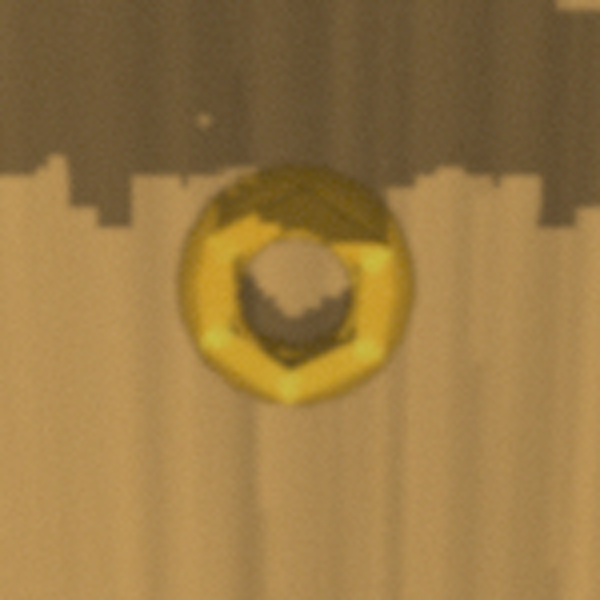

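Nut: flange crop centre (295,284), about 59 px, or 49 mm wide. Hex corners at (290,388), (217,340) and (375,258), so the flats face ±x, turned about −0.06 rad.

Run:
```python
from h import *
T=np.load('w9T.npy'); p=imaging.camera_params('wrist')
print('flange',ray((320.9,172.3),p,T,.004),'hex top',ray((247+296/4,101+299/4),p,T,.027))
print(rel([.4700,.2515,.06],down(-.06)),rel([.4700,.2515,.009],down(-.06)))
```

```text
flange [0.4693997  0.25326957 0.004     ] hex top [0.46961527 0.25263093 0.027     ]
(array([ 0.1299, -0.0018, -0.0379]), array([ 0.0589,  0.0011, -0.0021])) (array([ 0.1809, -0.0019, -0.038 ]), array([ 0.0589,  0.0011, -0.0021]))
```

Nut centre (.4695, .253). Descend and grip firmly.

Call:
jog_arm --pt "0.04 -0.002 -0.0395 0.059 0.001 -0.002 75" --pt "0.08 -0.002 -0.0395 0.059 0.001 -0.002 75" --pt "0.12 -0.002 -0.0395 0.059 0.001 -0.002 75" --pt "0.14 -0.002 -0.0395 0.059 0.001 -0.002 75" --pt "0.16 -0.002 -0.0395 0.059 0.001 -0.002 75" --pt "0.175 -0.002 -0.0395 0.059 0.001 -0.002 75" --pt "0.18 -0.002 -0.0395 0.059 0.001 -0.002 75" --pt "0.18 -0.002 -0.0395 0.059 0.001 -0.002 60" --pt "0.18 -0.002 -0.0395 0.059 0.001 -0.002 45" --pt "0.18 -0.002 -0.0395 0.059 0.001 -0.002 30" --pt "0.18 -0.002 -0.0395 0.059 0.001 -0.002 30" --pt "0.18 -0.002 -0.0395 0.059 0.001 -0.002 30" --pt "0.18 -0.002 -0.0395 0.059 0.001 -0.002 30" --force 40

```text
time: 22.95
tool_pos: [0.4711, 0.2536, 0.0112]
tcp_rot: [1.255, 1.179, -1.251]
wrist_force: [-0.5, -1.2, 5.2]
width: 0.404
```

Run:
```python
from h import *
s=st();print(s['tool_pos'],s['width'],s['wrist_force'],R.from_rotvec(s['tcp_rot']).as_matrix().round(3).tolist())
print(rel([.4513,.0525,.19],down(-2.2)))
```

```text
[0.4711179  0.2535616  0.01121213] 0.40384452197515375 [-0.54252882 -1.23211718  5.20491818] [[0.003, 0.998, -0.06], [0.001, -0.06, -0.998], [-1.0, 0.002, -0.001]]
(array([-0.179 , -0.0073,  0.2017]), array([ 2.1402e+00, -3.2000e-03, -4.0000e-04]))
```

Call:
jog_arm --pt "-0.05 0 0 0 0 0 30" --pt "-0.1 0 0 0.15 0 0 30" --pt "-0.15 0 0.01 0.3 0 0 30" --pt "-0.179 -0.002 0.05 0.45 0 0 30" --pt "-0.179 -0.004 0.09 0.6 0 0 30" --pt "-0.179 -0.005 0.13 0.75 0 0 30" --pt "-0.179 -0.006 0.17 0.9 0 0 30" --pt "-0.179 -0.007 0.2017 1.05 0 0 30" --pt "-0.179 -0.007 0.2017 1.2 0 0 30" --pt "-0.179 -0.007 0.2017 1.35 0 0 30" --pt "-0.179 -0.007 0.2017 1.5 0 0 30" --pt "-0.179 -0.007 0.2017 1.65 0 0 30" --pt "-0.179 -0.007 0.2017 1.8 0 0 30" --pt "-0.179 -0.007 0.2017 1.95 0 0 30" --pt "-0.179 -0.007 0.2017 2.14 0 0 30" --pt "-0.179 -0.007 0.2017 2.14 0 0 30" --pt "-0.179 -0.007 0.2017 2.14 0 0 30" --pt "-0.179 -0.007 0.2017 2.14 0 0 30"

```text
time: 24.75
tool_pos: [0.4512, 0.0526, 0.1896]
tcp_rot: [-1.863, 0.603, 1.86]
wrist_force: [-0.1, 0.4, -2.1]
width: 0.415
```

Run:
```python
from h import *
s=st();print(s['tool_pos'],s['width'],s['wrist_force'],s['q'].round(3))
print(rel([.4513,.0525,.119],down(-2.2)))
im,p,T=cam('wrist'); np.save('w10T.npy',T); cv2.imwrite('pics/w10.png',im)
```

```text
[0.45120046 0.05256673 0.18960303] 0.4145966162518287 [-0.06629819  0.40433217 -2.08134344] [ 6.100e-02 -1.330e-01  2.104e+00  1.000e-03  1.169e+00  2.259e+00]
(array([ 0.0706,  0.0001, -0.0001]), array([ 0.0015, -0.0009,  0.0018]))
```

View pics/w10.png

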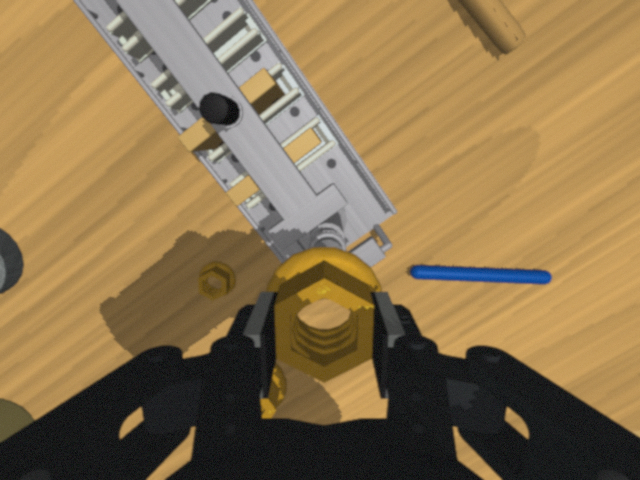

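Nut held level above the stud, hexagon centred at about x = 325. Lower over the pilot.

Call:
jog_arm --pt "0.03 0 0 0 0 0 30" --pt "0.055 0 0 0 0 0 30" --pt "0.06 0 0 0 0 0 30" --pt "0.065 0 0 0 0 0 30" --pt "0.069 0 0 0 0 0 30" --pt "0.072 0 0 0 0 0 30" --pt "0.072 0 0 0 0 0 30"

```text
time: 25.5
tool_pos: [0.452, 0.052, 0.1185]
tcp_rot: [-1.865, 0.603, 1.859]
wrist_force: [-1.8, -3.8, -1.0]
width: 0.414
```

Call:
jog_arm --pt "0.002 0 0 0 0 0 30" --pt "0.004 0 0 0 0 0 30" --pt "0.006 0 0 0 0 0 30" --pt "0.006 0 0 0 0 0 30"

```text
time: 25.9
tool_pos: [0.4519, 0.0514, 0.1135]
tcp_rot: [-1.866, 0.604, 1.86]
wrist_force: [-4.6, -3.1, 5.1]
width: 0.413
```

Contact with the thread at nut z ≈ .102. Back off anticlockwise with a light push, watching for the drop.

Call:
jog_arm --pt "0.002 0 0 -0.14 0 0 30" --pt "0.002 0 0 -0.28 0 0 30" --pt "0.002 0 0 -0.42 0 0 30" --pt "0.002 0 0 -0.56 0 0 30" --pt "0.002 0 0 -0.7 0 0 30" --pt "0.002 0 0 -0.84 0 0 30"

```text
time: 26.5
tool_pos: [0.4513, 0.0514, 0.1112]
tcp_rot: [2.107, 0.229, -2.103]
wrist_force: [-1.4, -0.8, -2.1]
width: 0.407
```

Call:
jog_arm --pt "0.001 0 0 0 0 0 30" --pt "0.002 0 0 0 0 0 30" --pt "0.003 0 0 0 0 0 30" --pt "0.003 0 0 0 0 0 30"

```text
time: 26.9
tool_pos: [0.4518, 0.0514, 0.1095]
tcp_rot: [2.109, 0.227, -2.104]
wrist_force: [-3.5, -1.2, 6.7]
width: 0.407
```

It dropped: nut z is now ≈ .0985 (level, gripped). Engage a little clockwise with a matching descent.

Call:
jog_arm --pt "0.0 0 0 0.14 0 0 30" --pt "0.0005 0 0 0.28 0 0 30" --pt "0.0006 0 0 0.42 0 0 30" --pt "0.0008 0 0 0.56 0 0 30" --pt "0.001 0 0 0.7 0 0 30" --pt "0.0012 0 0 0.84 0 0 30" --pt "0.0012 0 0 0.84 0 0 30"

```text
time: 27.6
tool_pos: [0.4519, 0.0509, 0.1087]
tcp_rot: [-1.866, 0.605, 1.86]
wrist_force: [-3.2, -3.9, 3.4]
width: 0.411
```

Advanced under the thread: at the same angle it was .1023, now .0975. Open, then rotate the gripper back 180° for a long clockwise stroke.

Call:
jog_arm --pt "0 0 0 0 0 0 65" --pt "0 0 0 0 0 0 65" --pt "0 0 0 0 0 0 65" --pt "-0.002 0 0 -0.15 0 0 65" --pt "-0.002 0 0 -0.3 0 0 65" --pt "-0.002 0 0 -0.45 0 0 65" --pt "-0.002 0 0 -0.6 0 0 65" --pt "-0.002 0 0 -0.75 0 0 65" --pt "-0.002 0 0 -0.9 0 0 65" --pt "-0.002 0 0 -1.05 0 0 65" --pt "-0.002 0 0 -1.2 0 0 65" --pt "-0.002 0 0 -1.35 0 0 65" --pt "-0.002 0 0 -1.5 0 0 65" --pt "-0.002 0 0 -1.65 0 0 65" --pt "-0.002 0 0 -1.8 0 0 65" --pt "-0.002 0 0 -1.95 0 0 65" --pt "-0.002 0 0 -2.094 0 0 65" --pt "-0.002 0 0 -2.094 0 0 65" --pt "-0.002 0 0 -2.094 0 0 65"

```text
time: 29.5
tool_pos: [0.452, 0.051, 0.1107]
tcp_rot: [1.286, 1.154, -1.286]
wrist_force: [0.4, -0.8, -0.1]
width: 0.648
```

Run:
```python
from h import *
s=st();M=R.from_rotvec(s['tcp_rot']).as_matrix();print(s['tool_pos'],s['width'],s['wrist_force'],s['q'].round(3),np.arctan2(M[1,1],M[0,1]))
im,p,T=cam('wrist'); np.save('w11T.npy',T); cv2.imwrite('pics/w11.png',im)
im,p,T=cam('side'); cv2.imwrite('pics/s11.png',im)
```

```text
[0.45197938 0.05104141 0.11072796] 0.6478541961712159 [ 0.42447392 -0.76538312 -0.14697   ] [ 0.06  -0.046  2.183 -0.003  1.002  0.167] -0.10602858392796828
```

View pics/w11.png

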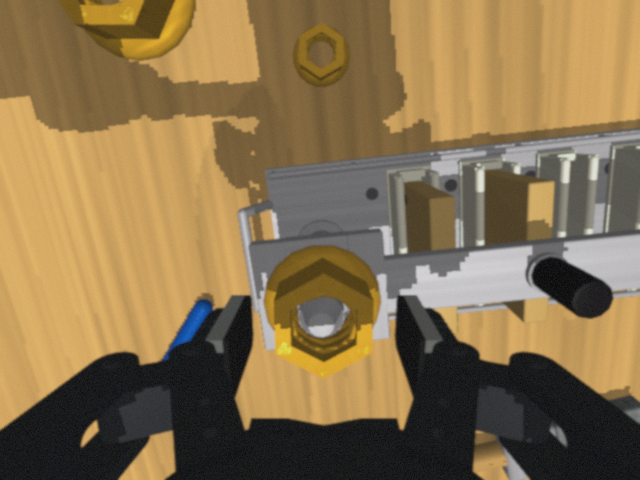

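Nut sits level on the stud with the hexagon aligned to the jaws. Rotate on 120° more, then close to about 39 mm as a loose spanner.

Call:
jog_arm --pt "0 0 0 -0.15 0 0 65" --pt "0 0 0 -0.3 0 0 65" --pt "0 0 0 -0.45 0 0 65" --pt "0 0 0 -0.6 0 0 65" --pt "0 0 0 -0.75 0 0 65" --pt "0 0 0 -0.9 0 0 65" --pt "0 0 0 -1.05 0 0 65" --pt "0 0 0 -1.2 0 0 65" --pt "0 0 0 -1.35 0 0 65" --pt "0 0 0 -1.5 0 0 65" --pt "0 0 0 -1.65 0 0 65" --pt "0 0 0 -1.8 0 0 65" --pt "0 0 0 -1.95 0 0 65" --pt "0 0 0 -2.094 0 0 65" --pt "0 0 0 -2.094 0 0 55" --pt "0 0 0 -2.094 0 0 45" --pt "0 0 0 -2.094 0 0 45" --pt "0 0 0 -2.094 0 0 45"

```text
time: 31.4
tool_pos: [0.452, 0.051, 0.1107]
tcp_rot: [-0.329, 1.544, 0.324]
wrist_force: [0.1, -0.0, -0.7]
width: 0.448
```

Call:
jog_arm --pt "0.001 0 0 0.14 0 0 45" --pt "0.001 0 0 0.28 0 0 45" --pt "0.001 0 0 0.42 0 0 45" --pt "0.001 0 0 0.56 0 0 45" --pt "0.001 0 0 0.7 0 0 45" --pt "0.001 0 0 0.84 0 0 45" --pt "0.001 0 0 0.98 0 0 45" --pt "0.0015 0 0 1.12 0 0 45" --pt "0.002 0 0 1.26 0 0 45" --pt "0.002 0 0 1.4 0 0 45" --pt "0.002 0 0 1.54 0 0 45" --pt "0.0025 0 0 1.68 0 0 45" --pt "0.0025 0 0 1.82 0 0 45" --pt "0.003 0 0 1.96 0 0 45" --pt "0.003 0 0 2.1 0 0 45"

```text
time: 32.9
tool_pos: [0.4519, 0.0509, 0.1078]
tcp_rot: [1.296, 1.146, -1.296]
wrist_force: [-0.1, 0.0, 0.7]
width: 0.45
```

Call:
jog_arm --pt "0.0 0 0 0.14 0 0 45" --pt "0.0 0 0 0.28 0 0 45" --pt "0.0005 0 0 0.42 0 0 45" --pt "0.0005 0 0 0.56 0 0 45" --pt "0.001 0 0 0.7 0 0 45" --pt "0.001 0 0 0.84 0 0 45" --pt "0.001 0 0 0.98 0 0 45" --pt "0.0015 0 0 1.12 0 0 45" --pt "0.0015 0 0 1.26 0 0 45" --pt "0.002 0 0 1.4 0 0 45" --pt "0.002 0 0 1.54 0 0 45" --pt "0.002 0 0 1.68 0 0 45" --pt "0.002 0 0 1.82 0 0 45" --pt "0.002 0 0 1.96 0 0 45" --pt "0.002 0 0 2.1 0 0 45" --pt "0.002 0 0 2.2 0 0 45" --pt "0.002 0 0 2.2 0 0 45"

```text
time: 34.6
tool_pos: [0.4518, 0.0508, 0.1057]
tcp_rot: [-1.786, 0.704, 1.781]
wrist_force: [-0.3, -0.1, 0.1]
width: 0.454
```

Run:
```python
from h import *
s=st();M=R.from_rotvec(s['tcp_rot']).as_matrix();print(s['tool_pos'],s['width'],s['wrist_force'],s['q'].round(3),np.arctan2(M[1,1],M[0,1]))
```

```text
[0.45179473 0.05079477 0.1056688 ] 0.4539271282998658 [-0.31741278 -0.13705525  0.05339273] [ 0.059 -0.04   2.188 -0.003  0.992  2.382] -2.321254169041966
```

Second stroke: open, go back 240°, close, turn clockwise.

Call:
jog_arm --pt "0 0 0 0 0 0 65" --pt "0 0 0 0 0 0 65" --pt "0 0 0 0 0 0 65" --pt "0 0 0 -0.15 0 0 65" --pt "0 0 0 -0.3 0 0 65" --pt "0 0 0 -0.45 0 0 65" --pt "0 0 0 -0.6 0 0 65" --pt "0 0 0 -0.75 0 0 65" --pt "0 0 0 -0.9 0 0 65" --pt "0 0 0 -1.05 0 0 65" --pt "0 0 0 -1.2 0 0 65" --pt "0 0 0 -1.35 0 0 65" --pt "0 0 0 -1.5 0 0 65" --pt "0 0 0 -1.65 0 0 65" --pt "0 0 0 -1.8 0 0 65" --pt "0 0 0 -1.95 0 0 65" --pt "0 0 0 -2.094 0 0 65" --pt "0 0 0 -2.094 0 0 65"

```text
time: 36.4
tool_pos: [0.4518, 0.0508, 0.1057]
tcp_rot: [1.373, 1.09, -1.373]
wrist_force: [-0.5, 0.5, -0.9]
width: 0.653
```

Call:
jog_arm --pt "0 0 0 -0.15 0 0 65" --pt "0 0 0 -0.3 0 0 65" --pt "0 0 0 -0.45 0 0 65" --pt "0 0 0 -0.6 0 0 65" --pt "0 0 0 -0.75 0 0 65" --pt "0 0 0 -0.9 0 0 65" --pt "0 0 0 -1.05 0 0 65" --pt "0 0 0 -1.2 0 0 65" --pt "0 0 0 -1.35 0 0 65" --pt "0 0 0 -1.5 0 0 65" --pt "0 0 0 -1.65 0 0 65" --pt "0 0 0 -1.8 0 0 65" --pt "0 0 0 -1.95 0 0 65" --pt "0 0 0 -2.094 0 0 65" --pt "0 0 0 -2.094 0 0 55" --pt "0 0 0 -2.094 0 0 45" --pt "0 0 0 -2.094 0 0 45" --pt "0 0 0 -2.094 0 0 45"

```text
time: 38.2
tool_pos: [0.4519, 0.0509, 0.1058]
tcp_rot: [-0.234, 1.556, 0.229]
wrist_force: [-0.6, 0.4, 0.3]
width: 0.449
```

Call:
jog_arm --pt "0.0 0 0 0.14 0 0 45" --pt "0.0 0 0 0.28 0 0 45" --pt "0.0 0 0 0.42 0 0 45" --pt "0.0005 0 0 0.56 0 0 45" --pt "0.001 0 0 0.7 0 0 45" --pt "0.001 0 0 0.84 0 0 45" --pt "0.001 0 0 0.98 0 0 45" --pt "0.001 0 0 1.12 0 0 45" --pt "0.0015 0 0 1.26 0 0 45" --pt "0.002 0 0 1.4 0 0 45" --pt "0.002 0 0 1.54 0 0 45" --pt "0.002 0 0 1.68 0 0 45" --pt "0.002 0 0 1.82 0 0 45" --pt "0.002 0 0 1.96 0 0 45" --pt "0.002 0 0 2.1 0 0 45"

```text
time: 39.7
tool_pos: [0.4517, 0.0507, 0.1036]
tcp_rot: [1.384, 1.081, -1.384]
wrist_force: [-0.1, -0.4, -1.6]
width: 0.452
```

Run:
```python
from h import *
s=st();M=R.from_rotvec(s['tcp_rot']).as_matrix();print(s['tool_pos'],s['width'],s['wrist_force'],s['torque'],s['q'].round(3),np.arctan2(M[1,1],M[0,1]))
```

```text
[0.45169669 0.05068877 0.10357666] 0.45221086298697183 [-0.06650545 -0.37856252 -1.61433444] [-0.16172677 -0.01206926 -0.00530344] [ 0.059 -0.037  2.189 -0.004  0.988  0.303] -0.24153277948232751
```

Call:
jog_arm --pt "0.0 0 0 0.12 0 0 45" --pt "0.0 0 0 0.24 0 0 45" --pt "0.0 0 0 0.36 0 0 45" --pt "0.0 0 0 0.48 0 0 45" --pt "0.0 0 0 0.6 0 0 45" --pt "0.0 0 0 0.72 0 0 45" --pt "0.0 0 0 0.84 0 0 45" --pt "0.0 0 0 0.96 0 0 45" --pt "0.0 0 0 1.08 0 0 45" --pt "0.0 0 0 1.2 0 0 45"

```text
time: 40.7
tool_pos: [0.4513, 0.0506, 0.1032]
tcp_rot: [2.157, 0.129, -2.156]
wrist_force: [-0.3, 0.3, -1.5]
width: 0.454
```

Run:
```python
from h import *
s=st();print(s['tool_pos'],s['width'],s['wrist_force'],s['torque'],s['q'][5])
```

```text
[0.45129692 0.05056297 0.10322336] 0.45362117543829883 [-0.28685079  0.28448959 -1.53163351] [0.01916783 0.04009677 0.04887419] 1.5093895451656938
```

Call:
jog_arm --pt "0.0 0 0 0.12 0 0 45" --pt "0.0 0 0 0.24 0 0 45" --pt "0.0 0 0 0.36 0 0 45" --pt "0.0 0 0 0.48 0 0 45" --pt "0.0 0 0 0.6 0 0 45" --pt "0.0 0 0 0.72 0 0 45" --pt "0.0 0 0 0.84 0 0 45"

```text
time: 41.4
tool_pos: [0.451, 0.0503, 0.1032]
tcp_rot: [-1.804, 0.685, 1.8]
wrist_force: [-0.3, -1.6, 0.8]
width: 0.447
```

Run:
```python
from h import *
s=st();M=R.from_rotvec(s['tcp_rot']).as_matrix();print(s['tool_pos'],s['width'],s['wrist_force'],s['torque'],s['q'][5],np.arctan2(M[1,1],M[0,1]))
```

```text
[0.45104542 0.05032657 0.10316317] 0.44688992018335105 [-0.28568612 -1.55896245  0.76527998] [-0.17002399  0.03069142  0.24367947] 2.3555091887962494 -2.2937716460264297
```

Torque about z rose to 0.24 N m, so it looks seated. Confirm with a firm grip and a small clockwise turn.

Call:
jog_arm --pt "0 0 0 0 0 0 30" --pt "0 0 0 0 0 0 30" --pt "0 0 0 0 0 0 30" --pt "0 0 0 0.05 0 0 30" --pt "0 0 0 0.1 0 0 30" --pt "0 0 0 0.1 0 0 30"

```text
time: 42.0
tool_pos: [0.4511, 0.0502, 0.1034]
tcp_rot: [-1.739, 0.76, 1.735]
wrist_force: [-1.4, 0.0, 4.9]
width: 0.425
```

Run:
```python
from h import *
s=st();M=R.from_rotvec(s['tcp_rot']).as_matrix();print(s['tool_pos'],s['width'],s['wrist_force'],s['torque'],s['q'][5],np.arctan2(M[1,1],M[0,1]))
```

```text
[0.45112082 0.05023852 0.10340902] 0.4246190296760299 [-1.37130094  0.02714724  4.92119801] [-0.12270521  0.31689453  0.06777419] 2.454370999930016 -2.3923545786605906
```

Call:
jog_arm --pt "0 0 0 0 0 0 65" --pt "0 0 0 0 0 0 65" --pt "0 0 0 0 0 0 65" --pt "0 0 0 -0.15 0 0 65" --pt "0 0 0 -0.3 0 0 65" --pt "0 0 0 -0.45 0 0 65" --pt "0 0 0 -0.6 0 0 65" --pt "0 0 0 -0.75 0 0 65" --pt "0 0 0 -0.9 0 0 65" --pt "0 0 0 -1.05 0 0 65" --pt "0 0 0 -1.2 0 0 65" --pt "0 0 0 -1.35 0 0 65" --pt "0 0 0 -1.5 0 0 65" --pt "0 0 0 -1.65 0 0 65" --pt "0 0 0 -1.8 0 0 65" --pt "0 0 0 -1.95 0 0 65" --pt "0 0 0 -2.094 0 0 65" --pt "0 0 0 -2.094 0 0 65"

```text
time: 43.8
tool_pos: [0.4511, 0.0503, 0.1033]
tcp_rot: [1.422, 1.05, -1.426]
wrist_force: [-0.4, -0.7, -0.5]
width: 0.652
```

Call:
jog_arm --pt "0 0 0 0 0 0 45" --pt "0 0 0 0 0 0 30" --pt "0 0 0 0 0 0 30" --pt "0 0 0 0.0 0 0 30" --pt "0 0 0 0.1 0 0 30" --pt "0 0 0 0.2 0 0 30" --pt "0 0 0 0.3 0 0 30" --pt "0 0 0 0.4 0 0 30"

```text
time: 44.6
tool_pos: [0.4508, 0.0502, 0.1035]
tcp_rot: [1.701, 0.787, -1.705]
wrist_force: [-3.6, -0.4, 4.4]
width: 0.425
```

Run:
```python
from h import *
s=st();M=R.from_rotvec(s['tcp_rot']).as_matrix();print(s['tool_pos'],s['width'],s['wrist_force'],s['torque'],s['q'][5],np.arctan2(M[1,1],M[0,1]))
```

```text
[0.45082703 0.05021313 0.10347027] 0.42483112452776217 [-3.62691322 -0.37578533  4.44605578] [0.29569134 0.5560085  0.71090756] 0.7632568143069468 -0.7008096843032712
```

Resisting torque 0.71 N m over 0.4 rad on a free-running thread, so it's seated. Release, lift, check visually.

Call:
jog_arm --pt "0 0 0 0 0 0 70" --pt "0 0 0 0 0 0 80" --pt "0 0 0 0 0 0 80" --pt "0 0 0 0 0 0 80" --pt "-0.04 0 0 0 0 0 80" --pt "-0.08 0 0 0 0 0 80" --pt "-0.08 0 0 -0.15 0 0 80" --pt "-0.08 0 0 -0.3 0 0 80" --pt "-0.08 0 0 -0.45 0 0 80" --pt "-0.08 0 0 -0.6 0 0 80" --pt "-0.08 0 0 -0.7 0 0 80" --pt "-0.08 0 0 -0.7 0 0 80" --pt "-0.08 0 0 -0.7 0 0 80"

```text
time: 45.9
tool_pos: [0.4508, 0.0505, 0.1834]
tcp_rot: [1.208, 1.205, -1.214]
wrist_force: [0.1, -0.2, 0.2]
width: 0.801
```

Run:
```python
from h import *
im,p,T=cam('wrist'); np.save('w12T.npy',T); cv2.imwrite('pics/w12.png',im); s,ps,Ts=cam('side'); cv2.imwrite('pics/s12.png',s)
print(st()['tool_pos'],st()['time'])
c=np.zeros((480,800,3),np.uint8); c[:,:400]=cv2.resize(im[100:400,150:400],(400,480)); c[:400,400:]=cv2.resize(s[225:345,280:400],(400,400),interpolation=cv2.INTER_CUBIC); cv2.imwrite('pics/c12.png',c)
for z in(.09,.1): print(z,[proj(np.array([.4513,.052,z+d]),ps,Ts).round(1).tolist() for d in(0,.027,.030)])
print('knob/hinge side', proj(np.array([.551,.053,.122]),ps,Ts).round(1))
```

```text
[0.4508233  0.05058113 0.18339443] 46.0
0.09 [[353.6, 274.3], [354.1, 265.6], [354.1, 264.6]]
0.1 [[353.8, 271.1], [354.3, 262.3], [354.3, 261.3]]
knob/hinge side [306.7 250.6]
```

View pics/c12.png

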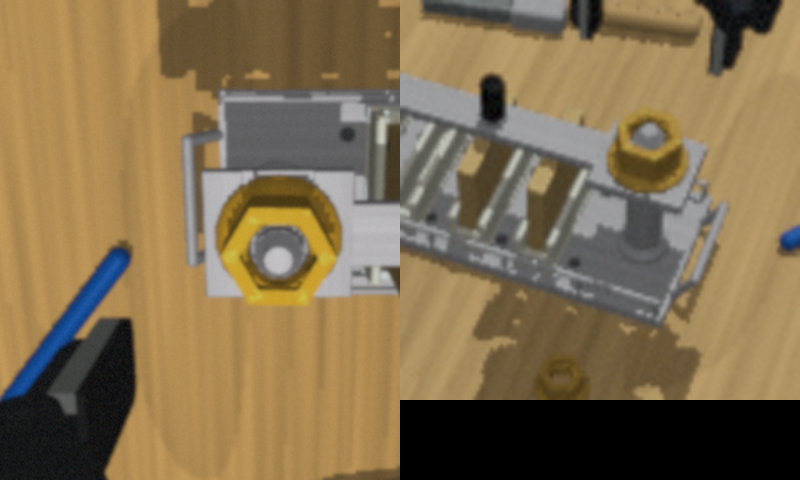

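Run:
```python
from h import *
im=cv2.imread('pics/w12.png'); T=np.load('w12T.npy'); p=imaging.camera_params('wrist')
h=cv2.cvtColor(im,cv2.COLOR_BGR2HSV); m=cv2.inRange(h,(18,120,60),(32,255,255)); m[:195]=0;m[310:]=0;m[:,:275]=0;m[:,375:]=0
m=cv2.morphologyEx(m,cv2.MORPH_OPEN,np.ones((5,5))); ys,xs=np.where(m); print('brass extent',xs.min(),xs.max(),ys.min(),ys.max())
o=ray((323.3,263.7),p,T,.120)[:2]; print('stud',o)
b=np.linspace(0,2*np.pi,200)
for zn in(.09,.0915,.093,.096):
    F=np.array([proj(np.r_[o+.025*np.array([np.cos(t),np.sin(t)]),zn+.003],p,T) for t in b]); print(zn,'flange x',F[:,0].min().round(1),F[:,0].max().round(1),'top row',F[:,1].min().round(1))
```

```text
brass extent 276 374 195 309
stud [0.45074509 0.04998325]
0.09 flange x 283.3 363.5 top row 210.4
0.0915 flange x 283.0 363.8 top row 210.8
0.093 flange x 282.8 364.0 top row 211.3
0.096 flange x 282.3 364.5 top row 212.3
```

```bash
python3 -c "
from h import *
print(st()['wrist_force'],st()['time']); print(finish_job())"
```

```text
[ 0.05067205 -0.51677121 -0.6414092 ] 46.0
the job is handed in; nothing more can be done
None
```

I carried out the whole task and handed the job in at 46 s of the 210 s allowed; `finish_job()` reports no verdict, so the result is not confirmed.

- **Keeper and blanks:** I swung the bar out to about 1.55 rad. There were two blanks, and both pinched as 12 mm thick (readings of about 11–11.5 mm, where the 16 mm knob read about 14.8). They went into the two wide slots. I then swung the bar home, with its edge parallel to the carrier (0–0.01 rad).
- **Nut:** I placed the 50 mm flange nut level in a firm grip and backed it off until it dropped, from about .102 m to .0985 m above the bench. It went down in two loose-spanner strokes. The firm test turn at the end met 0.71 N m of resistance.

**Last checks:** The final pictures show the nut level with no visible gap to the bar, the notch round the stud and both blanks upright. The gripper was clear, with no contact force.

**Weaker points:**
- An earlier firm test turn met only 0.07 N m with the jaws apparently not square on the flats, so I repeated it.
- A final attempt to measure the nut's height from pixels told me nothing. Seating rests on the torque, the turns counted and the picture.
- I did not check the bystanders numerically.

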